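# Close up the bottle row in the display rack

## Robot

A 6-joint arm with a two-finger parallel gripper is mounted at the origin on a cart in front of the work surface, level with it; the furniture and walls round the work are solid. World frame = base frame: x ahead of the robot, y to its left, z up, the work surface at z = 0. Lengths are in mm, angles in rad, forces in N, time in s.
With the tool pointing down it reaches from about 300 to 875 mm from the base axis. Payload 6.4 kg.
Tool frame: the origin (TCP) lies at the very end of the fingers, on their centre line; the grasp point (between the pads) lies 19 mm behind it (robot.grasp_offset is the distance from the TCP to the grasp point, in mm); z points along the fingers, y is the line along which they close (so a half turn about z gives the same grasp; the last joint's range is limited). The gripper opens to 85 mm and grips with 20 to 120 N. Pads are 22 mm wide; open, the fingers measure 114 mm over their backs; the gripper's body (76 mm by 85 mm) begins 54 mm behind the grasp point. The pads swing forward as they close: fully open they stand 13 mm farther back than shut.
Start: joints at [1.055, 0.181, 1.607, -0, 1.354, -0.206], TCP at [175.288, 547.645, 231.288] pointing down, gripper open.
Joint ranges: [-2.99, 2.99], [-0.89, 2.07], [0.3, 2.58], [-1.14, 4.28], [0, 2.63], [-3.12, 3.12]. Speed limits (rad/s): [2.57, 2.57, 3.01, 3.14, 3.14, 3.14].

## Interface

Orientations are given as a unit quaternion [x, y, z, w].
In Python, from bench import robot, camera, camera_model, workorder gives the robot as it stands.
- The arm moves only by the tool play_rows, never from a script. Its argument "plan" is a list of rows, each an object of numbers: "tx", "ty", "tz": the shift along the world's x, y, z scaled (see below); "ax", "ay", "az": the turn, a rotation vector about the world's x, y, z scaled (see below); "grip": the opening, from -1 (shut) to 1 (fully open). A call has 1 to 10 rows; each row shifts and turns the commanded pose from where the row before left it; what a row does not reach is not made up. The controller multiplies each number of a shift by 0.2 m and each number of a turn by 180 degrees. A row lasts 1/10 s, in which the tool goes at most 50 mm and 8.59 degrees, less where a joint would pass 70% of its speed; a pose out of reach is approached as far as the arm can. A call with a number of a shift or a turn outside -1 to 1 is refused whole. A call with a gripper value outside its range is refused whole. The fingers move at their own pace and stop on an object; the grip force is fixed at half the most. Time passes only in rows, so rows that do not move let the fingers close. It gives the time, the measured TCP pose, the force, the opening and the grip force at its end, in the units of the state.
- robot.state(): the state, without advancing time (a new reading comes with each control period).
- camera(name): name is "scene" or "top" or "wrist"; returns the picture (420x560x3 uint8, blue, green, red); there is no depth.
- camera_model(name): a dict with "fx", "fy", "cx", "cy" (pixels), "D" ([k1, k2, p1, p2, k3] as OpenCV has them; the pictures are not rectified), "rvec" (rotation vector, rad) and "tvec" (3), from world to camera coordinates, as OpenCV has them; the wrist camera has in their place "T_tool_cam" (4x4, takes a point from camera to tool coordinates, whose origin is the TCP and whose axes are the flange's). Camera axes: x right, y down, z forward; pixel columns grow to the right and rows downward; lengths in mm; the calibration is good to about 2 mm. A picture is of the moment at which its call begins: read the wrist's pose just before it. camera_model takes no time and is no camera call.
- workorder.hand_in(): hands the job in; it is judged then, once.
The state is a dict: "time": time; "joints": joint angles; "qvel": joint speeds; "joint_efforts": joint torques, N m; "position": TCP position; "eef_rot": TCP orientation; "wrist_force": force on the tool from outside, world axes, zero at the start; "torque": the same for the moment, N m; "finger_gap": finger opening in mm; "grip_force": force on a finger pad.
Only numpy, scipy, OpenCV 4.12 (cv2) and the standard library are available. Lean on these libraries where they do the work, as an engineer would, in place of code of your own. Each camera call takes 0.05 s, during which the arm holds its last target. There are 200 camera calls.

## Task

Stand the three white bottles that stand on the table in front of the display rack upright in the rack, in one row beside the bottle that already stands at its left end, between the two low rails under the header. Then slide the rack's end plate along by its post, without forcing it (lightly, by feel), until the bottles stand snug against one another and against the fixed end cheek. Leave the plaster egg and the little black tree where they are.

Things in the scene. Friction and masses are not known exactly. Their poses are not given: they have to be found in the camera images.
- bottle_a: Plain white bud bottle standing upright, 102 mm tall, widest diameter 48 mm (at 14 to 40 mm height), foot 42 mm across, neck about 22 mm across from 65 mm height up, 85 g. Origin: centre of its foot; z up along the bottle. Starts on the table in front of the rack.
- bottle_b: Plain white bud bottle standing upright, 103 mm tall, widest diameter 48 mm (at 14 to 40 mm height), foot 42 mm across, neck about 22 mm across from 65 mm height up, 85 g. Origin: centre of its foot; z up along the bottle. Starts on the table in front of the rack.
- bottle_c: Plain white bud bottle standing upright, 104 mm tall, widest diameter 49 mm (at 14 to 40 mm height), foot 42 mm across, neck about 22 mm across from 65 mm height up, 85 g. Origin: centre of its foot; z up along the bottle. Starts on the table in front of the rack.
- bottle_d: Plain white bud bottle standing upright, 106 mm tall, widest diameter 50 mm (at 14 to 40 mm height), foot 42 mm across, neck about 22 mm across from 65 mm height up, 85 g. Origin: centre of its foot; z up along the bottle. Already stands in the rack, first in the row next to the cheek.
- rack: Fixed wooden display rack, 135 deep x 330 wide x 202 mm high. Origin: on the table under the line of the row; x to its back, y along the row to the left, z up. Base board 12 mm thick, x = -40 to +95 mm. The row stands along x = 0 between two rails, 10 mm high above the board, 6 mm thick, inner faces at x = -26 and +26 mm. Back panel at x = +89 mm.
- row_start (a point): Point of the rack on the inner face of its left cheek (fixed end wall, 60 mm high, 10 mm thick), on the board's top, on the line of the row (rack x = 0, y = +140, z = 12 mm); axes as the rack.
- header_edge (a point): Middle of the lower front edge of the solid header over the back half of the row (rack x = +14, z = 152 mm; the header is 50 mm high, goes back to the back panel and runs the full width). A hand pointing straight down does not fit over the row; one tilted 30 to 45 degrees and coming from the front does.
- end_plate (a joint): Sliding end plate (58 mm high, 8 mm thick), m, 0 to 0.085: its inner face is 265 mm minus this value from the cheek's inner face; grows as it moves along the rack's +y towards the cheek. Slides with about 1.5 N of friction and stays where it is left. The four bottles side by side take 195 mm.
- plate_post (a point): Centre of the top of the end plate's upright black post in front of the rack: 18 mm diameter, from 24 to 70 mm above the table, 68 mm in front of the line of the row, 6 mm to the right (rack -y) of the plate's inner face. A bar 8 mm high (26 to 34 mm above the table) joins it to the plate. Push or grip the post from above.
- egg: Bystander: plaster egg, 76 x 77 x 66 mm, on the table among the bottles. Origin: centre of its underside.
- tree: Bystander: small black tree figure, 26 x 34 x 66 mm, on the table among the bottles. Origin: centre of its foot.
Things that resemble listed ones, but are neither listed nor needed, are in the scene too. What is shaped like the bottle_d but blue or turquoise is not meant.

How it is judged (in metres and radians):
At the end, for the whole second after the job is handed in: All four bottles stand upright (0.1 rad), at rest on the rack's board, within 10 mm of the line of the row, between cheek and end plate, the first one still at the cheek; the end plate is in by over 66 mm (at most about 4 mm of gaps in the whole row) (x of bottle_a in the frame of rack between -0.01 and 0.01 m and y of bottle_a in the frame of rack between -0.075 and 0.122 m and z of bottle_a in the frame of rack between 0.007 and 0.017 m and angle between each of bottle_a, bottle_b, bottle_c, bottle_d's own z axis and vertical below 0.1 rad and linear speed of each of bottle_a, bottle_b, bottle_c, bottle_d below 0.02 m/s and x of bottle_b in the frame of rack between -0.01 and 0.01 m and y of bottle_b in the frame of rack between -0.075 and 0.122 m and z of bottle_b in the frame of rack between 0.007 and 0.017 m and x of bottle_c in the frame of rack between -0.01 and 0.01 m and y of bottle_c in the frame of rack between -0.075 and 0.122 m and z of bottle_c in the frame of rack between 0.007 and 0.017 m and x of bottle_d in the frame of rack between -0.01 and 0.01 m and y of bottle_d in the frame of rack between -0.075 and 0.122 m and z of bottle_d in the frame of rack between 0.007 and 0.017 m and value of joint end_plate above 0.066 m and y of bottle_d in the frame of rack above 0.105 m); the robot touches nothing.
It fails at once if the end plate is forced (pushed with more than 30 N) (contact force between any of the fingers, the arm and end_plate above 30 N).
It fails at once if the plaster egg is moved by more than 30 mm (distance of egg from where it was at the start of the episode above 0.03 m).
It fails at once if the tree figure is moved by more than 30 mm or knocked over (distance of tree from where it was at the start of the episode above 0.03 m or angle between tree's own z axis and vertical above 0.6 rad).
It also fails if it takes over 72 s, if anything falls off the work surface, if the arm or the gripper's body presses on something with over 40 N, if the wrist force passes 120 N, or if a joint passes its speed limit or range.

## Working session

There is one attempt and no reset: what is moved stays moved. The work goes in short steps, Python scripts to look and compute and a tool call to move; the robot and the scene stay as the last step left them, time stands still between calls to the robot, and variables do not carry over. Pictures are saved under pics/ and viewed, at most 10 in all, crops included, and the job is handed in when it is done.

Besides the shell and the picture viewer there is one more tool, called after "Emit:" by a JSON object that holds its "fn" and its "kwargs", one argument or row to a line. play_rows: Moves the arm, as the interface text tells. Its arguments: {"type":"object","properties":{"plan":{"type":"array"}},"required":["plan"]}

```bash
ls; mkdir -p pics
python3 - <<'E'
from bench import robot, camera, camera_model
import cv2, numpy as np
print({k:np.round(v,3).tolist() for k,v in robot.state().items()})
for n in ("scene","top"):
    im=camera(n); cv2.imwrite(f"pics/{n}0.png",im); m=camera_model(n); print(n,m)
print(camera_model("wrist"))
E
```

```text
pics
{'time': 0.0, 'joints': [1.055, 0.182, 1.608, 0.0, 1.354, -0.206], 'qvel': [0.001, -0.001, 0.001, -0.0, -0.002, 0.001], 'joint_efforts': [0.0, -44.488, -35.133, -0.0, 0.009, 0.0], 'position': [175.001, 547.146, 230.383], 'eef_rot': [0.154, 0.988, -0.001, -0.0], 'wrist_force': [0.039, -0.721, -0.629], 'torque': [-0.011, -0.011, -0.048], 'grip_force': 0.0, 'finger_gap': 85.255}
scene {'fx': 441.58059693299265, 'fy': 441.58059693299265, 'cx': 276.9753628409462, 'cy': 209.89192040505833, 'D': array([-0.02295878,  0.        ,  0.        ,  0.        ,  0.        ]), 'rvec': array([ 1.31705618, -2.30900878,  0.8733772 ]), 'tvec': array([302.21872513, 481.21462331, 723.89967248])}
top {'fx': 512.3351146724517, 'fy': 512.3351146724517, 'cx': 276.8535194503957, 'cy': 211.994548060645, 'D': array([-0.04946565,  0.        ,  0.        ,  0.        ,  0.        ]), 'rvec': array([ 2.13689862, -2.19303867,  0.13734797]), 'tvec': array([   1.49732259,  589.65371655, 1290.47765892])}
{'fx': 329.5601899402998, 'fy': 329.5601899402998, 'cx': 279.59939707876214, 'cy': 205.91464814416577, 'D': array([0.02422351, 0.        , 0.        , 0.        , 0.        ]), 'T_tool_cam': array([[-5.23746157e-04, -9.52860238e-01, -3.03409116e-01,
         7.79089905e+01],
       [ 9.99999722e-01, -6.60301257e-04,  3.47480668e-04,
         1.17163900e+00],
       [-5.31441933e-04, -3.03408850e-01,  9.52860319e-01,
        -1.42017812e+02],
       [ 0.00000000e+00,  0.00000000e+00,  0.00000000e+00,
         1.00000000e+00]])}
```

View pics/scene0.png

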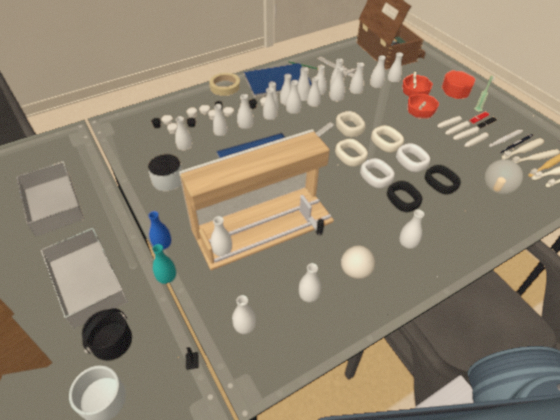

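View pics/top0.png

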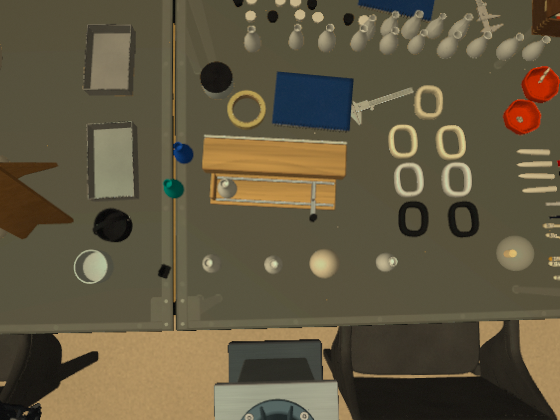

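Scene: the three table bottles are at about (244,316), (310,285) and (412,232), bottle_d at (221,238), the egg at (357,262) and the tree at (191,357). Top view: bottles at (211,263), (274,265) and (386,262), egg at (324,264), bottle_d at (227,187), post at (313,217), and the header spans about (203-347, 136-175).

```bash
cat > h.py <<'E'
import cv2, numpy as np
from bench import robot, camera, camera_model
from scipy.spatial.transform import Rotation as Ro
def ray(n,uv):
    m=camera_model(n);K=np.array([[m['fx'],0,m['cx']],[0,m['fy'],m['cy']],[0,0,1]])
    p=cv2.undistortPoints(np.float64(uv).reshape(-1,1,2),K,m['D']).reshape(-1,2)
    d=np.c_[p,np.ones(len(p))]
    if n=='wrist':
        s=robot.state();R=Ro.from_quat(s['eef_rot']).as_matrix();T=m['T_tool_cam']
        return R@T[:3,3]+s['position'],d@(R@T[:3,:3]).T
    R=cv2.Rodrigues(m['rvec'])[0]
    return -R.T@m['tvec'],d@R
def onz(n,uv,z):
    c,d=ray(n,uv);return (c+d*((z-c[2])/d[:,2])[:,None])[:,:2]
def proj(n,P):
    m=camera_model(n);K=np.array([[m['fx'],0,m['cx']],[0,m['fy'],m['cy']],[0,0,1]])
    return cv2.projectPoints(np.float64(P).reshape(-1,1,3),m['rvec'],m['tvec'],K,m['D'])[0].reshape(-1,2)
E
python3 - <<'E'
from h import *
im=cv2.imread('pics/top0.png');hsv=cv2.cvtColor(im,cv2.COLOR_BGR2HSV)
np.set_printoptions(precision=1,suppress=True)
def win(m,u,v,r):
    o=np.zeros_like(m);o[v-r:v+r,u-r:u+r]=m[v-r:v+r,u-r:u+r];return o
white=((hsv[...,2]>135)&(hsv[...,1]<60)).astype(np.uint8)*255
for u,v in((211,263),(274,265),(386,262),(227,187)):
    w=win(white,u,v,18);w=cv2.resize(w,None,fx=4,fy=4,interpolation=cv2.INTER_LINEAR);w=(w>127).astype(np.uint8)
    d=cv2.distanceTransform(w,cv2.DIST_L2,5);mx=d.max();ys,xs=np.where(d>mx-.6);c=np.array([xs.mean(),ys.mean()])/4-.375
    print('bot',c,mx/4,onz('top',[c],27 if v>200 else 39),'bbox',np.array(cv2.boundingRect(w))/4)
wood=((hsv[...,0]>8)&(hsv[...,0]<25)&(hsv[...,1]>90)&(hsv[...,2]>90)).astype(np.uint8)*255
w=wood.copy();w[:, :195]=0;w[:,360:]=0;w[:130]=0;w[215:]=0
ws=w.copy();ws[174:]=0
# header front edge: last wood row per column before dark gap; back edge
col=range(210,342,4);pts=[]
for u in col:
    v=150
    while w[v,u]:v+=1
    pts.append((u,v-.5))
pts=np.array(pts);P=onz('top',pts,202);print('front edge px',pts[::8],'world',np.polyfit(P[:,1],P[:,0],1))
for v in (145,155,165):
    xs=np.where(w[v])[0];print('ends',v,xs.min(),xs.max(),onz('top',[(xs.min()-.5,v),(xs.max()+.5,v)],202).ravel())
c=cv2.resize(im[125:285,190:410],None,fx=3.6,fy=3.6,interpolation=cv2.INTER_CUBIC);cv2.imwrite('pics/topc.png',c)
E
```

```text
bot [210. 262.] 1.84845 [[465.3 161.5]] bbox [208. 259.   5.   7.]
bot [274.7 262.9] 2.147675 [[458.6  -4.9]] bbox [273. 260.   5.   8.]
bot [391.5 261. ] 2.0 [[ 455.4 -306.8]] bbox [390. 257.   8.   8.]
bot [226.  182.8] 2.4499998 [[668.8 116.2]] bbox [216. 177.  29.  25.]
front edge px [[210.  172.5]
 [242.  176.5]
 [274.  178.5]
 [306.  175.5]
 [338.  178.5]] world [  0.  650.2]
ends 145 203 346 [ 728.9  154.5  720.8 -176.2]
ends 155 202 346 [ 705.5  157.   697.3 -175.2]
ends 165 202 346 [ 682.2  157.2  673.9 -174.1]
```

View pics/topc.png

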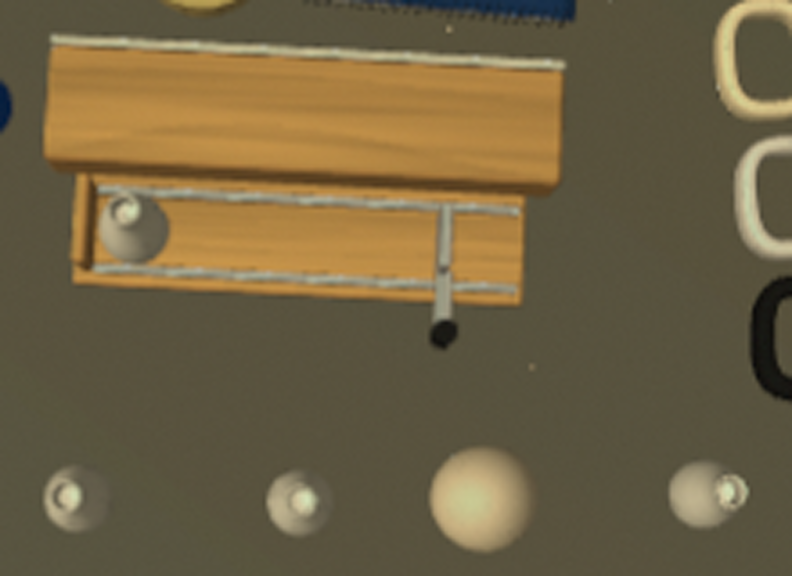

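The crop (scale 3.6, offset (190,125)) gives body centres of about (76,498), (299,503) and (702,494), and bottle_d at (133,229). Rail lines run (95,190)-(518,211) and (95,270)-(518,290). The post is at (443,333).

Run:
```python
from h import *
np.set_printoptions(precision=1,suppress=True)
f=lambda *p:np.array(p,float)/3.6+[190-.36,125-.36]
t=lambda z,*p:onz('top',f(*p),z)
print('cam',ray('top',[(0,0)])[0],ray('scene',[(0,0)])[0])
print('body',t(27,(76,498.5),(299,503),(702,494)).tolist(),'D',t(39,(133,229)).tolist())
print('lip',t(103,(69,495),(303,499),(731,492)).tolist(),t(118,(127,209)).tolist())
r=t(22,(95,190),(518,211),(95,270),(518,290));print('rails',r.tolist())
print('post',t(65,(443,334)).tolist(),'plate',t(70,(446,205),(443,265)).tolist())
print('cheek',t(72,(78,176),(96,178),(76,266),(93,268)).tolist())
print('board R',t(12,(520,303),(74,283)).tolist())
print('hdr',t(202,(53,37),(564,66),(558,187),(47,160)).tolist())
# scene check
im=cv2.imread('pics/scene0.png');cv2.imwrite('pics/scenec.png',cv2.resize(im[185:345,180:440],None,fx=3,fy=3,interpolation=cv2.INTER_CUBIC))
for n,P in (('A',(461,161)),('B',(456,-8)),('C',(456,-301)),('D',(663,118))):
    b=12 if n=='D' else 0
    print(n,((proj('scene',[(*P,b),(*P,b+27),(*P,b+103)])-[180,185])*3+1).tolist())
```

```text
cam [ 434.3    0.4 1350.7] [ 59.1 323.8 859.4]
body [[462.38021414501236, 159.59750120201352], [455.1053619899217, 0.3936400322235726], [453.64648787579233, -288.79508748343636]] D [[654.252944571929, 114.87255036062318]]
lip [[463.2358537245201, 155.14654103827075], [456.5240740235485, -2.3661540502988236], [453.3249873763511, -291.9947463104075]] [[654.8335578269163, 111.84720519938031]]
rails [[686.6972421992882, 143.72995505539012], [663.3798579126383, -165.13532967173842], [627.6134897806154, 144.4343231851425], [605.1386369974017, -162.818515171948]]
post [[569.827687401373, -103.60495419207865]] plate [[660.6371331198243, -108.49502663076927], [617.9884375136222, -104.88825341692686]]
cheek [[687.524904211976, 150.19930772530353], [685.7654447255105, 137.5330149739982], [623.5089635359234, 152.28789477136382], [621.789721428925, 140.39838765704084]]
board R [[596.7896366548662, -165.1355938655885], [619.8484026595206, 161.01668372673595]]
hdr [[752.5427673295346, 150.05882588859578], [725.5621044429593, -175.96416118991542], [647.1420336244997, -168.72067385654876], [672.5985007352665, 154.5155444201036]]
A [[189.5591749698183, 422.1738479798073], [187.54000091428153, 404.0798046301315], [181.34102465537165, 348.46050367930343]]
B [[394.07876113639094, 320.88300133371604], [396.51563170851557, 301.6420355700285], [403.9582273262764, 242.81241301099573]]
C [[691.6777451407949, 161.89680391515807], [699.5428259967965, 141.43162454949828], [723.3493881947081, 79.39900885821348]]
D [[117.41171018083298, 186.74182843490507], [114.20858512865146, 166.0287831177367], [104.48410687864774, 103.05768383916336]]
```

View pics/scenec.png

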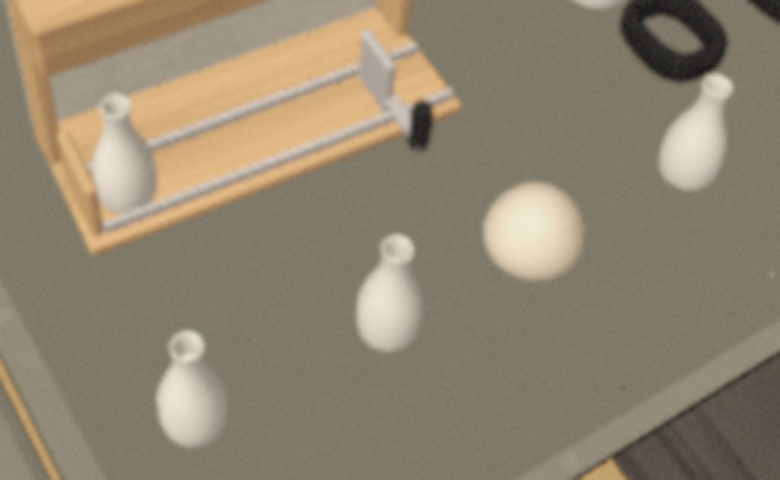

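From the top view, the bottles are at A (462,158), B (455,-1) and C (453,-290). The rack origin is about (646,-1) with a yaw of about -0.075, and the end plate already sits about 20 mm in. First I move above A, yawing into line with the rack and tilting 42°.

Emit:
{"fn": "play_rows", "kwargs": {
  "plan": [
    {"tx":0.15,"ty":-0.195,"az":0.0372,"grip":1},
    {"tx":0.15,"ty":-0.195,"az":0.0372,"grip":1},
    {"tx":0.15,"ty":-0.195,"ax":-0.0035,"ay":-0.0465,"grip":1},
    {"tx":0.15,"ty":-0.195,"ax":-0.0035,"ay":-0.0465,"grip":1},
    {"tx":0.15,"ty":-0.195,"ax":-0.0035,"ay":-0.0465,"grip":1},
    {"tx":0.15,"ty":-0.195,"ax":-0.0035,"ay":-0.0465,"grip":1},
    {"tx":0.15,"ty":-0.195,"ax":-0.0035,"ay":-0.0465,"grip":1},
    {"tx":0.15,"ty":-0.195,"grip":1},
    {"tx":0.15,"ty":-0.195,"grip":1},
    {"tx":0.15,"ty":-0.195,"grip":1}
  ]
}}

```text
validation failed for argument at $.pl...
```

```bash
cat >> h.py <<'E'
def st():
    s=robot.state();M=Ro.from_quat(s['eef_rot']).as_matrix()
    print('t',s['time'],'p',np.round(s['position'],1),'y',np.round(M[:,1],3),'z',np.round(M[:,2],3),'q',np.round(s['joints'],2),'F',np.round(s['wrist_force'],1),'gap',round(s['finger_gap'],1),round(s['grip_force'],1))
E
python3 - <<'E'
from h import *
st();im=camera('wrist');cv2.imwrite('pics/w1.png',im)
E
```

```text
t 0.1 p [175.  547.2 230.5] y [ 0.305  0.952 -0.002] z [-0.001 -0.001 -1.   ] q [ 1.05  0.18  1.61  0.    1.35 -0.21] F [ 0.6 -0.2  0.2] gap 85.4 0.0
```

View pics/w1.png

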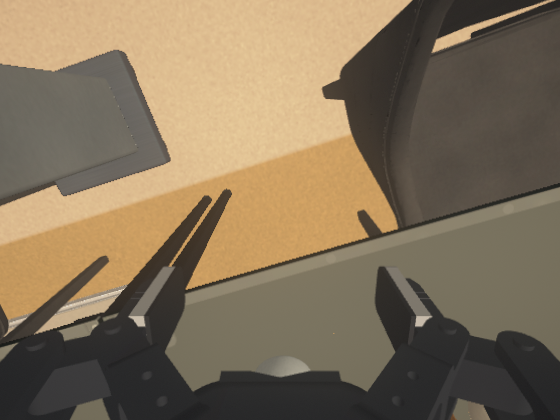

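The wrist picture shows the floor and the table edge, with the open fingers at (155,295) and (400,295). The arm hasn't moved because the call was refused. I'll send every key in each row.

Emit:
{"fn": "play_rows", "kwargs": {
  "plan": [
    {"tx":0.15,"ty":-0.195,"tz":0,"ax":0,"ay":0,"az":0.0372,"grip":1},
    {"tx":0.15,"ty":-0.195,"tz":0,"ax":0,"ay":0,"az":0.0372,"grip":1}
  ]
}}

```text
time: 0.35
position: [235.0, 469.0, 230.7]
eef_rot: [0.034, 0.999, -0.0, -0.0]
wrist_force: [1.7, 0.4, 0.6]
finger_gap: 85.8
grip_force: 0.0
```

Emit:
{"fn": "play_rows", "kwargs": {
  "plan": [
    {"tx":0.15,"ty":-0.195,"tz":0,"ax":-0.0035,"ay":-0.0465,"az":0,"grip":1},
    {"tx":0.15,"ty":-0.195,"tz":0,"ax":-0.0035,"ay":-0.0465,"az":0,"grip":1},
    {"tx":0.15,"ty":-0.195,"tz":0,"ax":-0.0035,"ay":-0.0465,"az":0,"grip":1},
    {"tx":0.15,"ty":-0.195,"tz":0,"ax":-0.0035,"ay":-0.0465,"az":0,"grip":1},
    {"tx":0.15,"ty":-0.195,"tz":0,"ax":-0.0035,"ay":-0.0465,"az":0,"grip":1},
    {"tx":0.15,"ty":-0.195,"tz":0,"ax":0,"ay":0,"az":0,"grip":1},
    {"tx":0.15,"ty":-0.195,"tz":0,"ax":0,"ay":0,"az":0,"grip":1},
    {"tx":0.15,"ty":-0.195,"tz":-0.1,"ax":0,"ay":0,"az":0,"grip":1},
    {"tx":0,"ty":0,"tz":0,"ax":0,"ay":0,"az":0,"grip":1}
  ]
}}

```text
time: 1.25
position: [475.3, 153.1, 211.0]
eef_rot: [0.041, 0.933, -0.016, 0.357]
wrist_force: [-0.3, -0.2, -0.7]
finger_gap: 85.5
grip_force: 0.0
```

Run:
```python
from h import *
st();im=camera('wrist');cv2.imwrite('pics/w2.png',im)
```

```text
t 1.25 p [475.3 153.1 211. ] y [ 0.088  0.996 -0.001] z [ 0.665 -0.059 -0.745] q [ 0.19 -0.35  2.32 -0.4   0.5  -1.  ] F [-0.3 -0.2 -0.7] gap 85.5 0.0
```

View pics/w2.png

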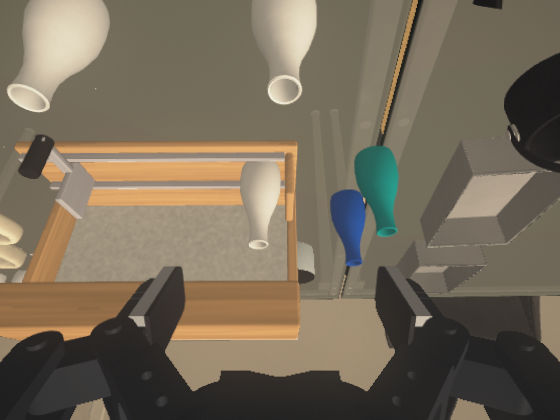

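The wrist view is upside down. A's lip is at (285,90), B's at (30,98), D's at (258,243), the post top at about (42,142), and the rails run along rows 157 and 185. I'll turn these into positions.

Run:
```python
from h import *
np.set_printoptions(precision=1,suppress=True)
print('A lip',onz('wrist',[(285,89.5)],102.5),'B',onz('wrist',[(30,97.5)],102.5),'D',onz('wrist',[(258.5,243.5)],118))
print('A body',onz('wrist',[(284,28)],27),'D body',onz('wrist',[(260,188)],39))
print('rails z22',onz('wrist',[(100,157),(282,156.5),(100,185),(282,184)],22))
print('post',onz('wrist',[(43,141)],70))
im=cv2.imread('pics/w2.png');cv2.imwrite('pics/w2c.png',cv2.resize(im[0:300,0:320],None,fx=2.4,fy=2,interpolation=cv2.INTER_CUBIC))
c=im[140:215,100];print(c[:, :].sum(1)//3)
c=im[140:215,220];print(c[:, :].sum(1)//3)
```

```text
A lip [[458.7 161.5]] B [[452.3   4.2]] D [[649.4 118.7]]
A body [[466.5 160.8]] D body [[658.9 116.7]]
rails z22 [[604.5 -62.2]
 [621.2 147.1]
 [659.5 -93.9]
 [677.4 142.6]]
post [[524.  -52.8]]
[105  99 108 117 123 126 133 152 160 165 166 164 161 130 126 131 131 130
 127 186 187 187 171 165 164 165 165 165 167 168 168 164 160 162 159 158
 155 151 153 159 162 139 126 130 130 130 146 175 185 169 164 166 166 164
 159 159 166 168 166 167 167 165 162 159 163 152 144 148 149 149 146 145
 147 149 147]
[106 111 118 123 129 135 152 168 171 170 170 168 151 131 128 131 132 129
 171 187 184 179 170 165 170 172 171 167 164 163 164 163 159 160 161 157
 158 159 155 150 138 128 130 132 134 133 175 190 168 155 159 161 159 159
 162 164 167 166 164 169 170 165 162 165 161 150 144 143 144 145 144 144
 146 147 149]
```

Emit:
{"fn": "play_rows", "kwargs": {
  "plan": [
    {"tx":0,"ty":0,"tz":-0.2,"ax":0,"ay":0,"az":0,"grip":1},
    {"tx":0,"ty":0,"tz":-0.2,"ax":0,"ay":0,"az":0,"grip":1},
    {"tx":0,"ty":0,"tz":-0.2,"ax":0,"ay":0,"az":0,"grip":1},
    {"tx":0,"ty":0,"tz":-0.09,"ax":0,"ay":0,"az":0,"grip":1},
    {"tx":0,"ty":0,"tz":0,"ax":0,"ay":0,"az":0,"grip":1},
    {"tx":0,"ty":0,"tz":0,"ax":0,"ay":0,"az":0,"grip":1}
  ]
}}

```text
time: 1.9
position: [475.0, 158.3, 97.7]
eef_rot: [0.033, 0.932, -0.018, 0.36]
wrist_force: [-0.3, -1.0, 0.3]
finger_gap: 85.5
grip_force: 0.0
```

Run:
```python
from h import *
st();im=camera('wrist');im2=camera('scene');st();cv2.imwrite('pics/w3.png',np.hstack([cv2.resize(im,(400,300)),cv2.resize(im2[200:365,180:400],(400,300))]))
```

```text
t 1.9 p [475.  158.3  97.7] y [ 0.075  0.997 -0.01 ] z [ 0.67  -0.058 -0.74 ] q [ 0.21 -0.05  2.38 -1.14  0.22 -0.23] F [-0.3 -1.   0.3] gap 85.5 0.0
t 2.0 p [476.  158.1  98.9] y [ 0.077  0.997 -0.008] z [ 0.671 -0.058 -0.739] q [ 0.21 -0.05  2.38 -1.14  0.22 -0.23] F [ 1.  -0.1  0.2] gap 85.2 0.0
```

View pics/w3.png

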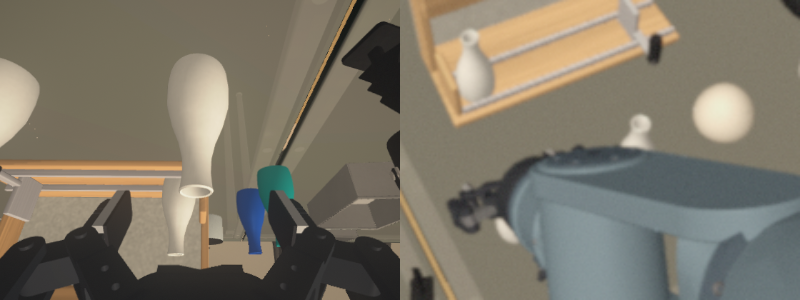

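At 42° tilt, joint 4 hit its limit of -1.14, so z stopped at 98. The bottle's lip is well centred between the fingers (left panel, about (197,190)). I'll drop the tilt to 34°, descend and grip.

Emit:
{"fn": "play_rows", "kwargs": {
  "plan": [
    {"tx":-0.03,"ty":-0.003,"tz":0,"ax":0.0034,"ay":0.0443,"az":0,"grip":1},
    {"tx":0,"ty":0,"tz":-0.06,"ax":0,"ay":0,"az":0,"grip":1},
    {"tx":0,"ty":0,"tz":-0.065,"ax":0,"ay":0,"az":0,"grip":1},
    {"tx":0,"ty":0,"tz":0,"ax":0,"ay":0,"az":0,"grip":1},
    {"tx":0,"ty":0,"tz":0,"ax":0,"ay":0,"az":0,"grip":1}
  ]
}}

```text
time: 2.5
position: [476.3, 149.9, 78.0]
eef_rot: [0.04, 0.939, -0.026, 0.341]
wrist_force: [0.6, -0.4, -0.6]
finger_gap: 85.6
grip_force: 0.0
```

```bash
python3 -c "
from h import *
st()"
```

```text
t 2.5 p [476.3 149.9  78. ] y [ 0.093  0.995 -0.022] z [ 0.639 -0.077 -0.766] q [ 0.2   0.01  2.36 -1.14  0.22 -0.23] F [ 0.6 -0.4 -0.6] gap 85.6 0.0
```

Emit:
{"fn": "play_rows", "kwargs": {
  "plan": [
    {"tx":0,"ty":0.02,"tz":0.2,"ax":0,"ay":0,"az":0,"grip":1},
    {"tx":0,"ty":0.02,"tz":0.1,"ax":0,"ay":0,"az":0.04,"grip":1},
    {"tx":0,"ty":0,"tz":0,"ax":0,"ay":0,"az":0.04,"grip":1},
    {"tx":0,"ty":0,"tz":0,"ax":0,"ay":0.033,"az":0,"grip":1},
    {"tx":0,"ty":0,"tz":0,"ax":0,"ay":0,"az":0,"grip":1}
  ]
}}

```text
time: 3.0
position: [476.2, 148.9, 105.8]
eef_rot: [0.005, 0.954, -0.018, 0.298]
wrist_force: [1.0, -1.1, 0.5]
finger_gap: 85.5
grip_force: 0.0
```

```bash
cat >> h.py <<'E'
def fix(tilt,az,p=None):
    """rotvec (units of 180 deg) to the pose with this tilt/azimuth (rad), and shift in units of 200 mm"""
    s=robot.state();R=Ro.from_quat(s['eef_rot'])
    z=np.array([np.sin(tilt)*np.cos(az),np.sin(tilt)*np.sin(az),-np.cos(tilt)]);y=np.array([-np.sin(az),np.cos(az),0])
    T=Ro.from_matrix(np.c_[np.cross(y,z),y,z]);r=(T*R.inv()).as_rotvec()/np.pi
    print('rot',np.round(r,4),'deg',np.round(np.linalg.norm(r)*180,1),'shift',None if p is None else np.round((np.array(p)-s['position'])/200,4))
E
python3 -c "
from h import *
st();fix(.593,.15,(469,158.7,73))"
```

```text
t 3.0 p [476.2 148.9 105.8] y [ 0.021  0.999 -0.032] z [ 0.568 -0.038 -0.822] q [ 0.14 -0.09  2.32 -0.36  0.34 -1.11] F [ 1.  -1.1  0.5] gap 85.5 0.0
rot [0.0099 0.0045 0.0543] deg 10.0 shift [-0.036   0.0488 -0.1641]
```

Emit:
{"fn": "play_rows", "kwargs": {
  "plan": [
    {"tx":-0.018,"ty":0.025,"tz":0,"ax":0.005,"ay":0.0023,"az":0.027,"grip":1},
    {"tx":-0.018,"ty":0.024,"tz":0,"ax":0.005,"ay":0.0022,"az":0.027,"grip":1},
    {"tx":0,"ty":0,"tz":0,"ax":0,"ay":0,"az":0,"grip":1}
  ]
}}

```text
time: 3.3
position: [467.4, 153.7, 101.6]
eef_rot: [-0.042, 0.956, 0.005, 0.289]
wrist_force: [0.1, -0.3, -0.7]
finger_gap: 85.6
grip_force: 0.0
```

```bash
python3 -c "
from h import *
st();fix(.593,.15,(469,158.7,73))"
```

```text
t 3.3 p [467.4 153.7 101.6] y [-0.084  0.996 -0.014] z [ 0.552  0.035 -0.833] q [ 0.08 -0.12  2.35 -0.04  0.33 -1.54] F [ 0.1 -0.3 -0.7] gap 85.6 0.0
rot [ 0.0048 -0.0017  0.021 ] deg 3.9 shift [ 0.0078  0.0248 -0.143 ]
```

Emit:
{"fn": "play_rows", "kwargs": {
  "plan": [
    {"tx":0.008,"ty":0.025,"tz":-0.05,"ax":0.005,"ay":-0.0017,"az":0.021,"grip":1},
    {"tx":0,"ty":0,"tz":-0.05,"ax":0,"ay":0,"az":0,"grip":1},
    {"tx":0,"ty":0,"tz":-0.043,"ax":0,"ay":0,"az":0,"grip":1},
    {"tx":0,"ty":0,"tz":0,"ax":0,"ay":0,"az":0,"grip":1}
  ]
}}

```text
time: 3.7
position: [467.1, 158.5, 73.5]
eef_rot: [-0.063, 0.955, 0.019, 0.288]
wrist_force: [-0.5, 0.4, -0.7]
finger_gap: 85.1
grip_force: 0.0
```

```bash
python3 -c "
from h import *
st();fix(.593,.15,(469,158.7,73))"
```

```text
t 3.7 p [467.1 158.5  73.5] y [-0.132  0.991 -0.   ] z [ 0.547  0.073 -0.834] q [ 0.06 -0.05  2.36  0.17  0.25 -1.8 ] F [-0.5  0.4 -0.7] gap 85.1 0.0
rot [ 0.0004 -0.0025  0.0055] deg 1.1 shift [ 0.0094  0.0009 -0.0026]
```

Good pose. Close the fingers.

Emit:
{"fn": "play_rows", "kwargs": {
  "plan": [
    {"tx":0.005,"ty":0,"tz":0,"ax":0,"ay":0,"az":0,"grip":-1},
    {"tx":0,"ty":0,"tz":0,"ax":0,"ay":0,"az":0,"grip":-1},
    {"tx":0,"ty":0,"tz":0,"ax":0,"ay":0,"az":0,"grip":-1},
    {"tx":0,"ty":0,"tz":0,"ax":0,"ay":0,"az":0,"grip":-1},
    {"tx":0,"ty":0,"tz":0,"ax":0,"ay":0,"az":0,"grip":-1},
    {"tx":0,"ty":0,"tz":0,"ax":0,"ay":0,"az":0,"grip":-1},
    {"tx":0,"ty":0,"tz":0,"ax":0,"ay":0,"az":0,"grip":-1}
  ]
}}

```text
time: 4.4
position: [469.7, 158.7, 75.4]
eef_rot: [-0.064, 0.955, 0.02, 0.289]
wrist_force: [-0.4, -0.0, 2.7]
finger_gap: 19.4
grip_force: 58.5
```

```bash
python3 -c "
from h import *
st()"
```

```text
t 4.4 p [469.7 158.7  75.4] y [-0.133  0.991  0.   ] z [ 0.55   0.074 -0.832] q [ 0.06 -0.05  2.36  0.17  0.25 -1.8 ] F [-0.4 -0.   2.7] gap 19.4 58.5
```

Emit:
{"fn": "play_rows", "kwargs": {
  "plan": [
    {"tx":0,"ty":0,"tz":0.1,"ax":0,"ay":0,"az":0,"grip":-1},
    {"tx":0,"ty":0,"tz":0.1,"ax":0,"ay":0,"az":0,"grip":-1},
    {"tx":0.15,"ty":-0.125,"tz":0,"ax":0,"ay":0,"az":-0.027,"grip":-1},
    {"tx":0.15,"ty":-0.125,"tz":0,"ax":0,"ay":0,"az":-0.027,"grip":-1},
    {"tx":0.15,"ty":-0.125,"tz":0,"ax":0,"ay":0,"az":0,"grip":-1},
    {"tx":0.15,"ty":-0.125,"tz":0,"ax":0,"ay":0,"az":0,"grip":-1},
    {"tx":0,"ty":0,"tz":0,"ax":0,"ay":0,"az":0,"grip":-1},
    {"tx":0,"ty":0,"tz":0,"ax":0,"ay":0,"az":0,"grip":-1}
  ]
}}

```text
time: 5.2
position: [588.7, 58.0, 113.9]
eef_rot: [0.018, 0.957, -0.005, 0.288]
wrist_force: [-1.2, -0.5, -1.3]
finger_gap: 19.2
grip_force: 58.9
```

```bash
python3 -c "
from h import *
st();fix(.586,-.05,(656.5,58,115));s=[camera('scene'),camera('top')]
cv2.imwrite('pics/s4.png',s[0]);cv2.imwrite('pics/t4.png',s[1])
cv2.imwrite('pics/m4.png',np.hstack([cv2.resize(s[0][180:330,180:360],(400,333)),cv2.resize(s[1][130:280,190:370],(400,333))]))"
```

```text
t 5.2 p [588.7  58.  113.9] y [0.038 0.999 0.001] z [ 0.552 -0.02  -0.834] q [-0.13  0.08  2.12  0.15  0.37 -1.78] F [-1.2 -0.5 -1.3] gap 19.2 58.9
rot [-0.0003 -0.0003 -0.0038] deg 0.7 shift [ 3.391e-01 -1.000e-04  5.600e-03]
```

View pics/m4.png

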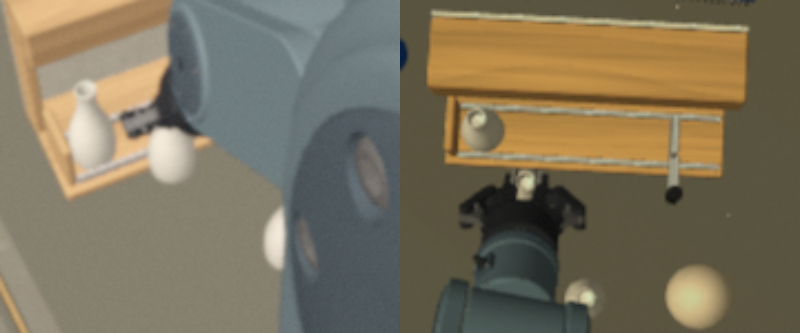

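The bottle is gripped upright, with its lip at about top pixel (247,212). I'll check its offset against bottle_d numerically.

```bash
cat >> h.py <<'E'
def lip(im,u,v,z,r=7,n='top',th=150):
    w=im[v-r:v+r+1,u-r:u+r+1].astype(float).min(2);w=np.clip(w-th,0,None)
    gy,gx=np.mgrid[v-r:v+r+1,u-r:u+r+1]
    c=((w*gx).sum()/w.sum(),(w*gy).sum()/w.sum());return np.round(c,1),np.round(onz(n,[c],z)[0],1)
E
python3 -c "
from h import *
t0=cv2.imread('pics/top0.png');t4=cv2.imread('pics/t4.png')
for th in(130,150,165):
  print(th,[lip(t0,*a,th=th) for a in((209,262,102.5),(274,264,102.5),(393,262,102.5),(225,183,118))],lip(t4,247,212,141,5,th=th),lip(t4,225,183,118,th=th))
"
```

```text
130 [(array([208.8, 262.8]), array([461.7, 155.2])), (array([272.9, 264. ]), array([ 4.548e+02, -2.000e-01])), (array([391.7, 261.3]), array([ 453.5, -289.6])), (array([223.7, 183.5]), array([652.9, 114.7]))] (array([247.1, 211.8]), array([579.3,  57.9])) (array([223.5, 183.6]), array([652.7, 115.3]))
150 [(array([209.4, 262.3]), array([462.7, 153.7])), (array([274. , 263.5]), array([456. ,  -2.9])), (array([391.6, 261.2]), array([ 453.6, -289.4])), (array([225.5, 183. ]), array([654. , 110.4]))] (array([247.2, 211.7]), array([579.5,  57.7])) (array([225.5, 183. ]), array([653.9, 110.5]))
165 [(array([209.8, 262.1]), array([463.3, 152.7])), (array([274.4, 263.2]), array([456.5,  -3.8])), (array([391.7, 261. ]), array([ 454.2, -289.8])), (array([225.9, 183.2]), array([653.5, 109.5]))] (array([247.5, 211.9]), array([579. ,  57.2])) (array([225.7, 183.2]), array([653.5, 109.9]))
```

Emit:
{"fn": "play_rows", "kwargs": {
  "plan": [
    {"tx":0.13,"ty":-0.005,"tz":0,"ax":0,"ay":0,"az":0,"grip":-1},
    {"tx":0.13,"ty":-0.005,"tz":0,"ax":0,"ay":0,"az":0,"grip":-1},
    {"tx":0.083,"ty":0,"tz":0,"ax":0,"ay":0,"az":0,"grip":-1},
    {"tx":0,"ty":0,"tz":0,"ax":0,"ay":0,"az":0,"grip":-1},
    {"tx":0,"ty":0,"tz":-0.04,"ax":0,"ay":0,"az":0,"grip":-1},
    {"tx":0,"ty":0,"tz":-0.035,"ax":0,"ay":0,"az":0,"grip":-1},
    {"tx":0,"ty":0,"tz":0,"ax":0,"ay":0,"az":0,"grip":-1}
  ]
}}

```text
time: 6.0
position: [655.3, 57.3, 97.4]
eef_rot: [0.017, 0.958, -0.005, 0.287]
wrist_force: [0.1, -0.2, -1.8]
finger_gap: 19.3
grip_force: 58.9
```

```bash
python3 -c "
from h import *
st();s=[camera('scene'),camera('wrist')]
cv2.imwrite('pics/s5.png',s[0]);cv2.imwrite('pics/w5.png',s[1])
cv2.imwrite('pics/m5.png',np.hstack([cv2.resize(s[0][180:330,180:360],(400,333)),cv2.resize(s[1],(400,300))[:]] if 0 else [cv2.resize(s[0][180:330,180:360],(400,300)),cv2.resize(s[1],(400,300))]))"
```

```text
t 6.0 p [655.3  57.3  97.4] y [0.036 0.999 0.001] z [ 0.55  -0.019 -0.835] q [-0.11  0.25  1.96  0.13  0.35 -1.76] F [ 0.1 -0.2 -1.8] gap 19.3 58.9
```

View pics/m5.png

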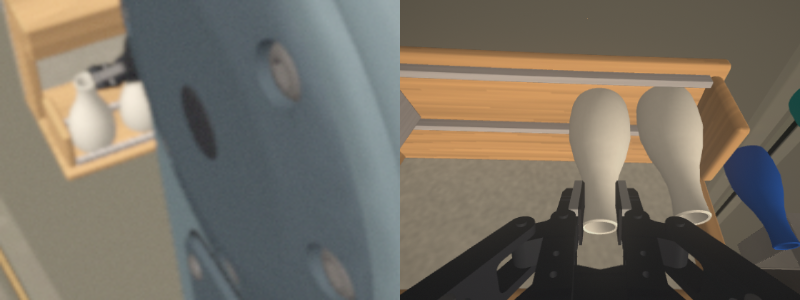

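The wrist panel shows bottle A centred between the rails beside D, with its foot edge at (600,88) just behind the front rail and about 10 mm above the board. Lower it gently.

Emit:
{"fn": "play_rows", "kwargs": {
  "plan": [
    {"tx":0,"ty":0,"tz":-0.02,"ax":0,"ay":0,"az":0,"grip":-1},
    {"tx":0,"ty":0,"tz":-0.02,"ax":0,"ay":0,"az":0,"grip":-1},
    {"tx":0,"ty":0,"tz":0,"ax":0,"ay":0,"az":0,"grip":-1},
    {"tx":0,"ty":0,"tz":0,"ax":0,"ay":0,"az":0,"grip":-1}
  ]
}}

```text
time: 6.5
position: [657.7, 56.6, 91.7]
eef_rot: [0.018, 0.957, -0.005, 0.289]
wrist_force: [0.4, -0.3, -0.4]
finger_gap: 19.8
grip_force: 58.9
```

Emit:
{"fn": "play_rows", "kwargs": {
  "plan": [
    {"tx":0,"ty":0,"tz":-0.01,"ax":0,"ay":0,"az":0,"grip":-1},
    {"tx":0,"ty":0,"tz":0,"ax":0,"ay":0,"az":0,"grip":-1}
  ]
}}

```text
time: 6.7
position: [657.8, 56.7, 89.8]
eef_rot: [0.018, 0.957, -0.005, 0.289]
wrist_force: [0.3, 0.2, -1.0]
finger_gap: 19.4
grip_force: 58.9
```

Emit:
{"fn": "play_rows", "kwargs": {
  "plan": [
    {"tx":0,"ty":0,"tz":-0.01,"ax":0,"ay":0,"az":0,"grip":-1},
    {"tx":0,"ty":0,"tz":0,"ax":0,"ay":0,"az":0,"grip":-1}
  ]
}}

```text
time: 6.9
position: [657.6, 56.7, 87.6]
eef_rot: [0.018, 0.957, -0.005, 0.289]
wrist_force: [-0.1, 0.7, -1.5]
finger_gap: 19.3
grip_force: 58.9
```

Emit:
{"fn": "play_rows", "kwargs": {
  "plan": [
    {"tx":0,"ty":0,"tz":-0.005,"ax":0,"ay":0,"az":0,"grip":-1},
    {"tx":0,"ty":0,"tz":0,"ax":0,"ay":0,"az":0,"grip":-1}
  ]
}}

```text
time: 7.1
position: [658.3, 56.7, 87.5]
eef_rot: [0.017, 0.957, -0.005, 0.29]
wrist_force: [-0.4, -0.7, 1.4]
finger_gap: 19.6
grip_force: 59.4
```

Emit:
{"fn": "play_rows", "kwargs": {
  "plan": [
    {"tx":0,"ty":0,"tz":-0.005,"ax":0,"ay":0,"az":0,"grip":-1},
    {"tx":0,"ty":0,"tz":0,"ax":0,"ay":0,"az":0,"grip":-1}
  ]
}}

```text
time: 7.3
position: [658.9, 56.6, 87.5]
eef_rot: [0.017, 0.957, -0.005, 0.291]
wrist_force: [-3.9, -0.7, 7.9]
finger_gap: 19.5
grip_force: 60.2
```

Emit:
{"fn": "play_rows", "kwargs": {
  "plan": [
    {"tx":0,"ty":0,"tz":0,"ax":0,"ay":0,"az":0,"grip":-0.4},
    {"tx":0,"ty":0,"tz":0,"ax":0,"ay":0,"az":0,"grip":-0.25},
    {"tx":0,"ty":0,"tz":0,"ax":0,"ay":0,"az":0,"grip":-0.2},
    {"tx":0,"ty":0,"tz":0,"ax":0,"ay":0,"az":0,"grip":-0.2}
  ]
}}

```text
time: 7.7
position: [657.7, 56.7, 85.7]
eef_rot: [0.018, 0.957, -0.005, 0.289]
wrist_force: [-1.1, -0.0, -0.4]
finger_gap: 34.2
grip_force: 0.0
```

```bash
python3 -c "
from h import *
st()"
```

```text
t 7.7 p [657.7  56.7  85.7] y [0.036 0.999 0.001] z [ 0.554 -0.02  -0.833] q [-0.12  0.27  1.96  0.14  0.32 -1.77] F [-1.1 -0.  -0.4] gap 34.2 0.0
```

A is down: contact was felt and the fingers are open to 34 mm. Retreat and go to B.

Emit:
{"fn": "play_rows", "kwargs": {
  "plan": [
    {"tx":-0.15,"ty":0,"tz":0,"ax":0,"ay":0,"az":0,"grip":-0.2},
    {"tx":-0.2,"ty":0,"tz":0.1,"ax":0,"ay":0,"az":0,"grip":-0.2},
    {"tx":-0.2,"ty":0,"tz":0.15,"ax":0,"ay":0,"az":0,"grip":0.5},
    {"tx":-0.2,"ty":-0.1,"tz":0.1,"ax":0,"ay":0,"az":0,"grip":1},
    {"tx":-0.2,"ty":-0.1,"tz":0,"ax":0,"ay":0,"az":0,"grip":1},
    {"tx":-0.025,"ty":-0.09,"tz":0,"ax":0,"ay":0,"az":0,"grip":1},
    {"tx":0,"ty":0,"tz":-0.15,"ax":0,"ay":0,"az":0,"grip":1},
    {"tx":0,"ty":0,"tz":-0.1,"ax":0,"ay":0,"az":0,"grip":1},
    {"tx":0,"ty":0,"tz":0,"ax":0,"ay":0,"az":0,"grip":1}
  ]
}}

```text
time: 8.6
position: [460.7, -0.8, 103.2]
eef_rot: [0.018, 0.958, -0.004, 0.287]
wrist_force: [-0.6, -0.1, 0.1]
finger_gap: 85.2
grip_force: 0.0
```

```bash
python3 -c "
from h import *
st();fix(.593,-.05,(463,-1,73.5));im=camera('wrist');cv2.imwrite('pics/w6.png',im)
im=camera('top');cv2.imwrite('pics/t6.png',im)
h=cv2.cvtColor(cv2.imread('pics/w6.png'),cv2.COLOR_BGR2HSV)
for v in range(60,300,15):
  m=np.where((h[v,:,2]>150)&(h[v,:,1]<75))[0];m=m[(m>190)&(m<370)];print(v,(m.min(),m.max(),len(m)) if len(m) else '',end=' ')
for th in(130,150):print(lip(im,241,192,116.5,th=th),lip(im,225,183,118,th=th))
"
```

```text
t 8.6 p [460.7  -0.8 103.2] y [0.037 0.999 0.003] z [ 0.55  -0.018 -0.835] q [-0.41 -0.25  2.44  0.48  0.45 -2.33] F [-0.6 -0.1  0.1] gap 85.2 0.0
rot [-0.001  -0.0033 -0.0041] deg 1.0 shift [ 0.0117 -0.0012 -0.1486]
60  75  90  105 (np.int64(271), np.int64(299), 29) 120 (np.int64(258), np.int64(310), 53) 135 (np.int64(252), np.int64(314), 63) 150 (np.int64(251), np.int64(315), 65) 165 (np.int64(250), np.int64(315), 66) 180 (np.int64(252), np.int64(311), 60) 195 (np.int64(258), np.int64(306), 49) 210 (np.int64(261), np.int64(300), 40) 225 (np.int64(264), np.int64(296), 33) 240 (np.int64(266), np.int64(296), 31) 255 (np.int64(257), np.int64(298), 42) 270 (np.int64(191), np.int64(349), 159) 285 (np.int64(329), np.int64(361), 33) (array([244.3, 187.7]), array([641.5,  64.8])) (array([223.5, 183.6]), array([652.6, 115.4]))
(array([247.4, 185.2]), array([647.6,  57.3])) (array([225.4, 183. ]), array([654. , 110.7]))
```

B's neck is centred between the fingers (u about 281). Descend and grip.

Emit:
{"fn": "play_rows", "kwargs": {
  "plan": [
    {"tx":0.008,"ty":0,"tz":-0.075,"ax":0,"ay":0,"az":0,"grip":1},
    {"tx":0,"ty":0,"tz":-0.073,"ax":0,"ay":0,"az":0,"grip":1},
    {"tx":0,"ty":0,"tz":0,"ax":0,"ay":0,"az":0,"grip":1},
    {"tx":0,"ty":0,"tz":0,"ax":0,"ay":0,"az":0,"grip":-1},
    {"tx":0,"ty":0,"tz":0,"ax":0,"ay":0,"az":0,"grip":-1},
    {"tx":0,"ty":0,"tz":0,"ax":0,"ay":0,"az":0,"grip":-1},
    {"tx":0,"ty":0,"tz":0,"ax":0,"ay":0,"az":0,"grip":-1},
    {"tx":0,"ty":0,"tz":0,"ax":0,"ay":0,"az":0,"grip":-1},
    {"tx":0,"ty":0,"tz":0,"ax":0,"ay":0,"az":0,"grip":-1}
  ]
}}

```text
time: 9.6
position: [465.0, -1.6, 77.0]
eef_rot: [0.018, 0.957, -0.005, 0.29]
wrist_force: [-2.0, 1.1, 6.0]
finger_gap: 19.3
grip_force: 58.5
```

```bash
python3 -c "
from h import *
st()
im=cv2.imread('pics/t6.png');w=im[170:205,232:262].min(2);print(w[::1])
" | head -60
```

```text
t 9.6 p [465.   -1.6  77. ] y [0.037 0.999 0.   ] z [ 0.555 -0.02  -0.832] q [-0.4  -0.15  2.45  0.62  0.35 -2.47] F [-2.   1.1  6. ] gap 19.3 58.5
[[ 50  51  50 ...  67  66  68]
 [ 34  34  36 ...  54  54  56]
 [ 35  34  36 ...  39  42  41]
 ...
 [ 73  74  73 ... 115 114 113]
 [ 74  73  74 ...  71  67  65]
 [ 61  60  60 ...  73  73  74]]
```

Emit:
{"fn": "play_rows", "kwargs": {
  "plan": [
    {"tx":0,"ty":0,"tz":0.1,"ax":0,"ay":0,"az":0,"grip":-1},
    {"tx":0,"ty":0.01,"tz":0.1,"ax":0,"ay":0,"az":0,"grip":-1},
    {"tx":0.19,"ty":0,"tz":0,"ax":0,"ay":0,"az":0,"grip":-1},
    {"tx":0.19,"ty":0,"tz":0,"ax":0,"ay":0,"az":0,"grip":-1},
    {"tx":0.19,"ty":0,"tz":0,"ax":0,"ay":0,"az":0,"grip":-1},
    {"tx":0.19,"ty":0,"tz":0,"ax":0,"ay":0,"az":0,"grip":-1},
    {"tx":0.18,"ty":0,"tz":0,"ax":0,"ay":0,"az":0,"grip":-1},
    {"tx":0,"ty":0,"tz":0,"ax":0,"ay":0,"az":0,"grip":-1},
    {"tx":0,"ty":0,"tz":0,"ax":0,"ay":0,"az":0,"grip":-1}
  ]
}}

```text
time: 10.5
position: [651.9, 1.0, 114.9]
eef_rot: [0.017, 0.957, -0.005, 0.288]
wrist_force: [0.1, 0.4, -1.9]
finger_gap: 19.5
grip_force: 58.9
```

```bash
python3 -c "
from h import *
st();fix(.59,-.04,(653.7,.5,96))
im=camera('top');cv2.imwrite('pics/t7.png',im)
"
```

```text
t 10.5 p [651.9   1.  114.9] y [0.036 0.999 0.001] z [ 0.552 -0.019 -0.834] q [-0.24  0.2   1.98  0.28  0.41 -2.  ] F [ 0.1  0.4 -1.9] gap 19.5 58.9
rot [-0.0004 -0.0016 -0.0013] deg 0.4 shift [ 0.0088 -0.0026 -0.0947]
```

Emit:
{"fn": "play_rows", "kwargs": {
  "plan": [
    {"tx":0.007,"ty":0,"tz":-0.04,"ax":0,"ay":0,"az":0,"grip":-1},
    {"tx":0,"ty":0,"tz":-0.045,"ax":0,"ay":0,"az":0,"grip":-1},
    {"tx":0,"ty":0,"tz":0,"ax":0,"ay":0,"az":0,"grip":-1},
    {"tx":0,"ty":0,"tz":0,"ax":0,"ay":0,"az":0,"grip":-1}
  ]
}}

```text
time: 10.95
position: [653.2, 0.7, 98.7]
eef_rot: [0.018, 0.957, -0.005, 0.289]
wrist_force: [-0.1, -0.3, -1.1]
finger_gap: 19.5
grip_force: 58.9
```

```bash
python3 -c "
from h import *
st();im=camera('wrist');cv2.imwrite('pics/w7.png',im)
for n,us in(('w5',(270,280,290)),('w7',(270,280,290))):
  im=cv2.imread('pics/%s.png'%n)
  for u in us: print(n,u,im[70:150,u].astype(int).sum(1)//3, [int(x) for x in cv2.cvtColor(im,cv2.COLOR_BGR2HSV)[70:150:1,u,1]])
"
```

```text
t 10.95 p [653.2   0.7  98.7] y [0.037 0.999 0.001] z [ 0.553 -0.02  -0.833] q [-0.24  0.23  1.98  0.31  0.37 -2.02] F [-0.1 -0.3 -1.1] gap 19.5 58.9
w5 270 [ 92  91  91  91  92  91  88  99 100 104 107 110 114 120 130 139 149 149
 150 149 150 152 153 153 151 152 150 149 151 134 114 108 109 111 113 113
 114 115 116 146 162 167 165 164 162 162 163 164 153 156 157 156 155 143
 127 121 123 123 123 124 124 124 124 125 124 125 125 126 126 127 128 129
 129 129 129 130 131 132 133 133] [59, 59, 62, 62, 59, 62, 81, 128, 129, 129, 131, 132, 131, 132, 134, 137, 136, 138, 137, 137, 137, 137, 137, 137, 137, 136, 137, 138, 137, 129, 64, 45, 46, 46, 47, 47, 47, 46, 44, 43, 43, 43, 45, 44, 43, 43, 44, 44, 100, 134, 136, 135, 137, 114, 69, 53, 52, 52, 51, 50, 50, 50, 54, 52, 50, 50, 50, 50, 51, 51, 51, 50, 48, 50, 48, 50, 50, 47, 49, 50]
w5 280 [ 92  91  91  92  92  92  92  94  99 103 106 110 113 116 126 136 145 151
 150 150 150 151 152 153 152 152 150 149 151 153 127 110 108 110 112 113
 113 114 116 132 160 166 166 164 162 160 162 167 152 157 159 157 150 130
 122 123 123 123 124 125 127 127 128 129 
[... 2435 characters left out ...]
 48, 48, 48, 49, 48]
w7 290 [ 89  88  88  88  84  93  97 102 105 107 110 117 125 135 145 145 144 144
 145 146 146 147 147 147 147 146 145 127 110 106 107 110 110 110 111 111
 111 143 159 163 163 162 161 160 161 159 148 149 149 131 125 127 130 131
 131 133 135 135 136 137 137 138 139 140 142 143 144 145 146 146 146 147
 147 148 148 149 150 151 153 152] [61, 59, 59, 62, 96, 131, 127, 128, 131, 132, 131, 132, 136, 136, 137, 137, 137, 137, 137, 136, 135, 137, 138, 138, 137, 135, 136, 130, 61, 46, 43, 43, 44, 44, 44, 42, 44, 42, 43, 43, 43, 43, 43, 41, 43, 44, 101, 133, 134, 83, 48, 49, 50, 50, 49, 49, 48, 50, 49, 51, 49, 49, 48, 49, 49, 49, 48, 48, 48, 48, 51, 49, 49, 50, 48, 48, 48, 48, 49, 50]
```

Run:
```python
from h import *
st()
f=onz('wrist',[(280,117.8)],21.7)[0];r=onz('wrist',[(280,115.4)],22)[0]
b=onz('wrist',[(250,157.5-0)],22)[0]
print('foot front',f,'-> axis',f[0]+21,'rail inner',r,'-> row',r[0]+26, 'TCP-9.0',robot.state()['position'][0]-9)
im=cv2.imread('pics/w7.png');h=cv2.cvtColor(im,cv2.COLOR_BGR2HSV)
for u in(180,200,215,400,345):print(u,[(70+i,int(h[70+i,u,1])) for i in range(0,150) if abs(int(h[70+i,u,1])-int(h[69+i,u,1]))>25])
```

```text
t 11.0 p [653.5   0.7  99.1] y [0.037 0.999 0.001] z [ 0.554 -0.02  -0.833] q [-0.23  0.23  1.98  0.31  0.37 -2.02] F [-0.9 -0.1 -0.5] gap 19.7 58.9
foot front [622.30681616   3.28351609] -> axis 643.3068161605522 rail inner [620.51044781   3.34781562] -> row 646.5104478104455 TCP-9.0 644.4968595152814
180 [(70, 109), (94, 45), (112, 100), (113, 135), (168, 109), (169, 63), (184, 110), (185, 137)]
200 [(71, 117), (95, 47), (113, 113), (169, 94), (170, 52), (184, 84), (185, 129)]
215 [(71, 91), (72, 130), (95, 78), (96, 48), (114, 130), (169, 110), (170, 59), (185, 109), (186, 136)]
400 [(78, 113), (101, 98), (102, 41), (119, 73), (120, 138), (126, 79), (127, 49)]
345 [(76, 102), (77, 129), (100, 51), (118, 122), (127, 64), (209, 98), (210, 125)]
```

B's foot is about 3 mm too far forward, so I'll shift it +2.5 mm and lower.

Emit:
{"fn": "play_rows", "kwargs": {
  "plan": [
    {"tx":0.0125,"ty":0,"tz":0,"ax":0,"ay":0,"az":0,"grip":-1},
    {"tx":0,"ty":0,"tz":-0.02,"ax":0,"ay":0,"az":0,"grip":-1},
    {"tx":0,"ty":0,"tz":-0.02,"ax":0,"ay":0,"az":0,"grip":-1},
    {"tx":0,"ty":0,"tz":0,"ax":0,"ay":0,"az":0,"grip":-1},
    {"tx":0,"ty":0,"tz":0,"ax":0,"ay":0,"az":0,"grip":-1}
  ]
}}

```text
time: 11.5
position: [656.1, 0.8, 90.9]
eef_rot: [0.018, 0.957, -0.005, 0.289]
wrist_force: [-0.4, 0.6, -1.4]
finger_gap: 19.9
grip_force: 58.9
```

Emit:
{"fn": "play_rows", "kwargs": {
  "plan": [
    {"tx":0,"ty":0,"tz":-0.007,"ax":0,"ay":0,"az":0,"grip":-1},
    {"tx":0,"ty":0,"tz":0,"ax":0,"ay":0,"az":0,"grip":-1}
  ]
}}

```text
time: 11.7
position: [656.3, 0.7, 89.8]
eef_rot: [0.017, 0.957, -0.005, 0.289]
wrist_force: [0.1, -0.9, -0.6]
finger_gap: 19.8
grip_force: 58.9
```

Emit:
{"fn": "play_rows", "kwargs": {
  "plan": [
    {"tx":0,"ty":0,"tz":-0.005,"ax":0,"ay":0,"az":0,"grip":-1},
    {"tx":0,"ty":0,"tz":0,"ax":0,"ay":0,"az":0,"grip":-1}
  ]
}}

```text
time: 11.9
position: [656.5, 0.6, 89.1]
eef_rot: [0.018, 0.957, -0.005, 0.29]
wrist_force: [0.5, -0.3, -0.3]
finger_gap: 19.9
grip_force: 59.2
```

Emit:
{"fn": "play_rows", "kwargs": {
  "plan": [
    {"tx":0,"ty":0,"tz":-0.005,"ax":0,"ay":0,"az":0,"grip":-1},
    {"tx":0,"ty":0,"tz":0,"ax":0,"ay":0,"az":0,"grip":-1}
  ]
}}

```text
time: 12.1
position: [657.2, 0.5, 89.1]
eef_rot: [0.017, 0.957, -0.005, 0.291]
wrist_force: [-3.2, -0.3, 5.1]
finger_gap: 19.8
grip_force: 59.8
```

Emit:
{"fn": "play_rows", "kwargs": {
  "plan": [
    {"tx":0,"ty":0,"tz":-0.002,"ax":0,"ay":0,"az":0,"grip":-1},
    {"tx":0,"ty":0,"tz":0,"ax":0,"ay":0,"az":0,"grip":-1}
  ]
}}

```text
time: 12.3
position: [657.4, 0.5, 89.1]
eef_rot: [0.017, 0.957, -0.005, 0.291]
wrist_force: [-4.5, 1.0, 7.5]
finger_gap: 19.6
grip_force: 59.9
```

Contact was felt at z 89.1, the board level. Release, retreat and traverse to C.

Emit:
{"fn": "play_rows", "kwargs": {
  "plan": [
    {"tx":0,"ty":0,"tz":0,"ax":0,"ay":0,"az":0,"grip":-0.4},
    {"tx":0,"ty":0,"tz":0,"ax":0,"ay":0,"az":0,"grip":-0.2},
    {"tx":0,"ty":0,"tz":0,"ax":0,"ay":0,"az":0,"grip":-0.2},
    {"tx":0,"ty":0,"tz":0,"ax":0,"ay":0,"az":0,"grip":-0.2},
    {"tx":-0.15,"ty":0,"tz":0,"ax":0,"ay":0,"az":0,"grip":-0.2},
    {"tx":-0.2,"ty":0,"tz":0.1,"ax":0,"ay":0,"az":0,"grip":-0.2},
    {"tx":-0.2,"ty":0,"tz":0.15,"ax":0,"ay":0,"az":0,"grip":0.5},
    {"tx":-0.1,"ty":-0.15,"tz":0.1,"ax":0,"ay":0,"az":0,"grip":1},
    {"tx":0,"ty":0,"tz":0,"ax":0,"ay":0,"az":0,"grip":1}
  ]
}}

```text
time: 13.2
position: [526.6, -32.0, 161.1]
eef_rot: [0.018, 0.956, -0.007, 0.292]
wrist_force: [0.5, 0.3, -0.1]
finger_gap: 76.2
grip_force: 0.0
```

```bash
python3 -c "
from h import *
st();fix(.593,-.39,(460,-292,155));im=camera('top');cv2.imwrite('pics/t8.png',im)
for u,v in((225,183),(247,185),(269,188)):
  g=cv2.cvtColor(im[v-14:v+16,u-9:u+10],cv2.COLOR_BGR2GRAY)
print([lip(im,*a,th=150) for a in((225,183,118),(247,185,115),(269,187,115))])
"
```

```text
t 13.2 p [526.6 -32.  161.1] y [ 0.039  0.999 -0.002] z [ 0.559 -0.024 -0.829] q [-0.41 -0.19  2.26  0.4   0.55 -2.23] F [ 0.5  0.3 -0.1] gap 76.2 0.0
rot [ 8.000e-04  1.000e-04 -1.116e-01] deg 20.1 shift [-0.3332 -1.3    -0.0306]
[(array([225.4, 183.1]), array([653.9, 110.7])), (array([248.2, 184.3]), array([650. ,  55.2])), (array([270.9, 185.1]), array([ 6.465e+02, -1.000e-01]))]
```

A and B are collinear with D: lips at (653.9,110.7), (650.0,55.2) and (646.5,-0.1). On to C.

Emit:
{"fn": "play_rows", "kwargs": {
  "plan": [
    {"tx":-0.048,"ty":-0.186,"tz":0,"ax":0,"ay":0,"az":-0.037,"grip":1},
    {"tx":-0.048,"ty":-0.186,"tz":0,"ax":0,"ay":0,"az":-0.037,"grip":1},
    {"tx":-0.048,"ty":-0.186,"tz":0,"ax":0,"ay":0,"az":-0.037,"grip":1},
    {"tx":-0.048,"ty":-0.186,"tz":0,"ax":0,"ay":0,"az":0,"grip":1},
    {"tx":-0.048,"ty":-0.186,"tz":0,"ax":0,"ay":0,"az":0,"grip":1},
    {"tx":-0.048,"ty":-0.186,"tz":0,"ax":0,"ay":0,"az":0,"grip":1},
    {"tx":-0.045,"ty":-0.184,"tz":0,"ax":0,"ay":0,"az":0,"grip":1},
    {"tx":0,"ty":0,"tz":-0.15,"ax":0,"ay":0,"az":0,"grip":1},
    {"tx":0,"ty":0,"tz":-0.1,"ax":0,"ay":0,"az":0,"grip":1},
    {"tx":0,"ty":0,"tz":0,"ax":0,"ay":0,"az":0,"grip":1}
  ]
}}

```text
time: 14.25
position: [458.3, -287.1, 103.1]
eef_rot: [0.184, 0.94, -0.052, 0.281]
wrist_force: [-0.0, -0.2, 0.6]
finger_gap: 85.4
grip_force: 0.0
```

```bash
python3 -c "
from h import *
st();fix(.593,-.39,(460,-292.4,73.5));im=camera('wrist');cv2.imwrite('pics/w9.png',im)
h=cv2.cvtColor(im,cv2.COLOR_BGR2HSV)
for v in range(60,300,15):
  m=np.where((h[v,:,2]>150)&(h[v,:,1]<75))[0];m=m[(m>190)&(m<370)];print(v,(int(m.min()),int(m.max()),len(m)) if len(m) else '',end=' ')
"
```

```text
t 14.25 p [ 458.3 -287.1  103.1] y [0.376 0.927 0.005] z [ 0.51  -0.202 -0.836] q [-0.97 -0.01  2.24  0.67  0.51 -2.68] F [-0.  -0.2  0.6] gap 85.4 0.0
rot [-0.0031 -0.0031 -0.0014] deg 0.8 shift [ 0.0084 -0.0267 -0.1479]
60  75  90  105 (249, 284, 36) 120 (235, 299, 65) 135 (230, 304, 75) 150 (228, 305, 78) 165 (228, 305, 78) 180 (231, 301, 71) 195 (236, 296, 61) 210 (242, 289, 48) 225 (246, 284, 39) 240 (246, 283, 38) 255 (244, 284, 41) 270 (242, 302, 61) 285 (258, 316, 59)
```

Emit:
{"fn": "play_rows", "kwargs": {
  "plan": [
    {"tx":0,"ty":0,"tz":0,"ax":-0.003,"ay":-0.003,"az":0,"grip":1},
    {"tx":0,"ty":0,"tz":0,"ax":0,"ay":0,"az":0,"grip":1}
  ]
}}

```text
time: 14.5
position: [460.4, -289.2, 108.3]
eef_rot: [0.182, 0.938, -0.059, 0.29]
wrist_force: [-0.2, -0.3, 0.3]
finger_gap: 85.5
grip_force: 0.0
```

```bash
python3 -c "
from h import *
st();fix(.593,-.39,(458.7,-296.6,73.5));im=camera('wrist');cv2.imwrite('pics/w10.png',im)
h=cv2.cvtColor(im,cv2.COLOR_BGR2HSV)
for v in range(105,300,15):
  m=np.where((h[v,:,2]>150)&(h[v,:,1]<75))[0];m=m[(m>190)&(m<370)];print(v,(int(m.min()),int(m.max()),len(m)) if len(m) else '',end=' ')
"
```

```text
t 14.5 p [ 460.4 -289.2  108.3] y [ 0.375  0.927 -0.005] z [ 0.523 -0.216 -0.825] q [-0.97 -0.02  2.24  0.7   0.5  -2.71] F [-0.2 -0.3  0.3] gap 85.5 0.0
rot [ 0.0026  0.0018 -0.0019] deg 0.7 shift [-0.0083 -0.0371 -0.1742]
105 (240, 300, 61) 120 (234, 306, 73) 135 (231, 309, 79) 150 (231, 309, 79) 165 (234, 306, 73) 180 (238, 301, 64) 195 (244, 293, 50) 210 (248, 288, 41) 225 (249, 286, 38) 240 (247, 286, 40) 255 (244, 289, 46) 270 (275, 313, 39) 285 (191, 320, 75)
```

Emit:
{"fn": "play_rows", "kwargs": {
  "plan": [
    {"tx":-0.008,"ty":-0.035,"tz":0,"ax":0.0026,"ay":0.0018,"az":0,"grip":1},
    {"tx":0,"ty":0,"tz":-0.09,"ax":0,"ay":0,"az":0,"grip":1},
    {"tx":0,"ty":0,"tz":-0.08,"ax":0,"ay":0,"az":0,"grip":1},
    {"tx":0,"ty":0,"tz":0,"ax":0,"ay":0,"az":0,"grip":1},
    {"tx":0,"ty":0,"tz":0,"ax":0,"ay":0,"az":0,"grip":1}
  ]
}}

```text
time: 15.05
position: [458.3, -296.8, 74.0]
eef_rot: [0.183, 0.939, -0.055, 0.286]
wrist_force: [0.1, 0.2, 0.6]
finger_gap: 85.2
grip_force: 0.0
```

```bash
python3 -c "
from h import *
st();fix(.593,-.385,(458.9,-296.2,73.5));im=camera('wrist')
h=cv2.cvtColor(im,cv2.COLOR_BGR2HSV)
for v in range(135,300,15):
  m=np.where((h[v,:,2]>150)&(h[v,:,1]<75))[0];m=m[(m>190)&(m<370)];print(v,(int(m.min()),int(m.max()),len(m)) if len(m) else '',end=' ')
"
```

```text
t 15.05 p [ 458.3 -296.8   74. ] y [0.376 0.927 0.001] z [ 0.517 -0.209 -0.83 ] q [-0.99  0.08  2.24  0.81  0.45 -2.85] F [0.1 0.2 0.6] gap 85.2 0.0
rot [-0.0005 -0.0003  0.0001] deg 0.1 shift [ 0.0031  0.0028 -0.0026]
135 (254, 310, 57) 150 (244, 320, 77) 165 (240, 324, 85) 180 (239, 325, 87) 195 (239, 326, 88) 210 (242, 323, 82) 225 (246, 319, 74) 240 (252, 314, 63) 255 (257, 308, 52) 270 (261, 305, 45) 285 (262, 304, 43)
```

Emit:
{"fn": "play_rows", "kwargs": {
  "plan": [
    {"tx":0,"ty":0,"tz":0,"ax":0,"ay":0,"az":0,"grip":-1},
    {"tx":0,"ty":0,"tz":0,"ax":0,"ay":0,"az":0,"grip":-1},
    {"tx":0,"ty":0,"tz":0,"ax":0,"ay":0,"az":0,"grip":-1},
    {"tx":0,"ty":0,"tz":0,"ax":0,"ay":0,"az":0,"grip":-1},
    {"tx":0,"ty":0,"tz":0,"ax":0,"ay":0,"az":0,"grip":-1},
    {"tx":0,"ty":0,"tz":0,"ax":0,"ay":0,"az":0,"grip":-1}
  ]
}}

```text
time: 15.7
position: [458.3, -296.4, 73.8]
eef_rot: [0.183, 0.939, -0.055, 0.286]
wrist_force: [-0.8, 1.9, 3.5]
finger_gap: 19.9
grip_force: 58.4
```

Emit:
{"fn": "play_rows", "kwargs": {
  "plan": [
    {"tx":0,"ty":0,"tz":0.15,"ax":0,"ay":0,"az":0,"grip":-1},
    {"tx":0,"ty":0,"tz":0.2,"ax":0,"ay":0,"az":0,"grip":-1},
    {"tx":0,"ty":0,"tz":0.15,"ax":0,"ay":0,"az":0,"grip":-1},
    {"tx":0,"ty":0,"tz":0,"ax":0,"ay":0,"az":0,"grip":-1}
  ]
}}

```text
time: 16.1
position: [459.8, -298.8, 178.7]
eef_rot: [0.182, 0.938, -0.058, 0.289]
wrist_force: [-0.1, 0.7, -1.0]
finger_gap: 19.9
grip_force: 58.8
```

```bash
python3 -c "
from h import *
st();fix(.593,-.037,(585,-56,178))
"
```

```text
t 16.1 p [ 459.8 -298.8  178.7] y [ 0.376  0.927 -0.004] z [ 0.521 -0.215 -0.826] q [-0.99 -0.16  2.19  0.53  0.67 -2.52] F [-0.1  0.7 -1. ] gap 19.9 58.8
rot [0.0017 0.0015 0.1108] deg 20.0 shift [ 0.6262  1.2138 -0.0035]
```

Emit:
{"fn": "play_rows", "kwargs": {
  "plan": [
    {"tx":0.104,"ty":0.202,"tz":0,"ax":0.0005,"ay":0.0005,"az":0.037,"grip":-1},
    {"tx":0.104,"ty":0.202,"tz":0,"ax":0.0005,"ay":0.0005,"az":0.037,"grip":-1},
    {"tx":0.104,"ty":0.202,"tz":0,"ax":0.0005,"ay":0.0005,"az":0.037,"grip":-1},
    {"tx":0.104,"ty":0.202,"tz":0,"ax":0,"ay":0,"az":0,"grip":-1},
    {"tx":0.104,"ty":0.202,"tz":0,"ax":0,"ay":0,"az":0,"grip":-1},
    {"tx":0.104,"ty":0.202,"tz":0,"ax":0,"ay":0,"az":0,"grip":-1},
    {"tx":0,"ty":0,"tz":-0.15,"ax":0,"ay":0,"az":0,"grip":-1},
    {"tx":0,"ty":0,"tz":-0.15,"ax":0,"ay":0,"az":0,"grip":-1},
    {"tx":0,"ty":0,"tz":0,"ax":0,"ay":0,"az":0,"grip":-1},
    {"tx":0,"ty":0,"tz":0,"ax":0,"ay":0,"az":0,"grip":-1}
  ]
}}

```text
time: 17.1
position: [581.9, -53.6, 112.1]
eef_rot: [0.018, 0.958, -0.002, 0.287]
wrist_force: [0.9, 0.1, -0.3]
finger_gap: 19.8
grip_force: 59.0
```

```bash
python3 -c "
from h import *
st();fix(.593,-.037,(650.3,-56,112));im=camera('top');cv2.imwrite('pics/t11.png',im)
p=proj('top',[(577,-55,145)])[0].astype(int);print(p,lip(im,*p,142,8,th=150),lip(im,*p,142,8,th=165))
print([lip(im,*a,th=150) for a in((225,183,118),(247,185,115),(271,185,115))])
"
```

```text
t 17.1 p [581.9 -53.6 112.1] y [0.037 0.999 0.006] z [ 0.55  -0.015 -0.835] q [-0.41  0.06  2.14  0.5   0.44 -2.35] F [ 0.9  0.1 -0.3] gap 19.8 59.0
rot [-0.002  -0.0032 -0.0001] deg 0.7 shift [ 0.3418 -0.0122 -0.0006]
[294 211] (array([294. , 212.1]), array([575.6, -53.4])) (array([294.2, 212.1]), array([575.5, -53.9]))
[(array([225.4, 183. ]), array([653.9, 110.7])), (array([248.2, 184.3]), array([650. ,  55.4])), (array([270.9, 185.1]), array([ 6.466e+02, -2.000e-01]))]
```

Emit:
{"fn": "play_rows", "kwargs": {
  "plan": [
    {"tx":0.11,"ty":-0.012,"tz":0,"ax":-0.001,"ay":0,"az":0,"grip":-1},
    {"tx":0.11,"ty":0,"tz":0,"ax":0,"ay":0,"az":0,"grip":-1},
    {"tx":0.11,"ty":0,"tz":0,"ax":0,"ay":0,"az":0,"grip":-1},
    {"tx":0,"ty":0,"tz":0,"ax":0,"ay":0,"az":0,"grip":-1},
    {"tx":0,"ty":0,"tz":-0.04,"ax":0,"ay":0,"az":0,"grip":-1},
    {"tx":0,"ty":0,"tz":-0.04,"ax":0,"ay":0,"az":0,"grip":-1},
    {"tx":0,"ty":0,"tz":0,"ax":0,"ay":0,"az":0,"grip":-1},
    {"tx":0,"ty":0,"tz":0,"ax":0,"ay":0,"az":0,"grip":-1}
  ]
}}

```text
time: 17.95
position: [648.0, -56.3, 96.8]
eef_rot: [0.018, 0.957, -0.004, 0.288]
wrist_force: [-0.4, 0.4, 0.1]
finger_gap: 19.8
grip_force: 59.0
```

Run:
```python
from h import *
st();z=robot.state()['position'][2];P=robot.state()
im=camera('wrist');cv2.imwrite('pics/w12.png',im);h=cv2.cvtColor(im,cv2.COLOR_BGR2HSV).astype(int)
for u in (225,270,280,290,340):print(u,[(70+i,h[70+i,u,1]) for i in range(0,150) if abs(h[70+i,u,1]-h[69+i,u,1])>25])
for v in (150,170,190):
  r=h[v];print(v,[(u,r[u,1]) for u in range(150,420) if abs(r[u,1]-r[u-1,1])>25])
st()
```

```text
t 17.95 p [648.  -56.3  96.8] y [0.037 0.999 0.002] z [ 0.552 -0.019 -0.834] q [-0.36  0.23  1.98  0.46  0.4  -2.27] F [-0.4  0.4  0.1] gap 19.8 59.0
225 [(75, np.int64(106)), (99, np.int64(54)), (117, np.int64(86)), (118, np.int64(131)), (173, np.int64(71)), (174, np.int64(44)), (188, np.int64(92)), (189, np.int64(135))]
270 [(77, np.int64(127)), (100, np.int64(93)), (101, np.int64(49)), (119, np.int64(117)), (127, np.int64(82)), (128, np.int64(51))]
280 [(77, np.int64(109)), (101, np.int64(62)), (119, np.int64(95)), (120, np.int64(132)), (126, np.int64(81)), (127, np.int64(50))]
290 [(78, np.int64(129)), (101, np.int64(69)), (119, np.int64(79)), (120, np.int64(127)), (127, np.int64(80)), (128, np.int64(49))]
340 [(79, np.int64(97)), (80, np.int64(128)), (103, np.int64(55)), (121, np.int64(115)), (137, np.int64(95)), (138, np.int64(60)), (201, np.int64(95)), (202, np.int64(122))]
150 [(170, np.int64(47)), (200, np.int64(106)), (201, np.int64(135)), (242, np.int64(72)), (319, np.int64(123)), (334, np.int64(107)), (335, np.int64(60)), (413, np.int64(102)), (414, np.int64(133))]
170 [(163, np.int64(86)), (164, np.int64(47)), (204, np.int64(125)), (237, np.int64(86)), (238, np.int64(53)), (324, np.int64(122)), (334, np.int64(69))]
190 [(158, np.int64(84)), (159, np.int64(42)), (200, np.int64(109)), (201, np.int64(136)), (237, np.int64(59))]
t 18.0 p [648.5 -56.3  97.3] y [0.037 0.999 0.001] z [ 0.552 -0.019 -0.833] q [-0.36  0.23  1.98  0.46  0.4  -2.27] F [ 0.1  0.4 -1.4] gap 20.1 59.0
```

C sits about 1 mm in front of the row line, with a gap of about 9 mm to B. Lower it.

Emit:
{"fn": "play_rows", "kwargs": {
  "plan": [
    {"tx":0.004,"ty":0,"tz":-0.02,"ax":0,"ay":0,"az":0,"grip":-1},
    {"tx":0,"ty":0,"tz":-0.02,"ax":0,"ay":0,"az":0,"grip":-1},
    {"tx":0,"ty":0,"tz":0,"ax":0,"ay":0,"az":0,"grip":-1},
    {"tx":0,"ty":0,"tz":0,"ax":0,"ay":0,"az":0,"grip":-1}
  ]
}}

```text
time: 18.4
position: [649.6, -56.2, 89.2]
eef_rot: [0.018, 0.957, -0.005, 0.289]
wrist_force: [-0.1, 0.5, -0.3]
finger_gap: 19.8
grip_force: 59.0
```

Emit:
{"fn": "play_rows", "kwargs": {
  "plan": [
    {"tx":0,"ty":0,"tz":-0.007,"ax":0,"ay":0,"az":0,"grip":-1},
    {"tx":0,"ty":0,"tz":0,"ax":0,"ay":0,"az":0,"grip":-1}
  ]
}}

```text
time: 18.6
position: [649.7, -56.3, 88.0]
eef_rot: [0.018, 0.957, -0.005, 0.289]
wrist_force: [-0.8, -0.4, -1.1]
finger_gap: 20.1
grip_force: 59.0
```

Emit:
{"fn": "play_rows", "kwargs": {
  "plan": [
    {"tx":0,"ty":0,"tz":-0.006,"ax":0,"ay":0,"az":0,"grip":-1},
    {"tx":0,"ty":0,"tz":0,"ax":0,"ay":0,"az":0,"grip":-1}
  ]
}}

```text
time: 18.8
position: [649.7, -56.3, 86.8]
eef_rot: [0.018, 0.957, -0.005, 0.289]
wrist_force: [0.1, 0.0, -0.8]
finger_gap: 19.9
grip_force: 59.0
```

Emit:
{"fn": "play_rows", "kwargs": {
  "plan": [
    {"tx":0,"ty":0,"tz":-0.006,"ax":0,"ay":0,"az":0,"grip":-1},
    {"tx":0,"ty":0,"tz":0,"ax":0,"ay":0,"az":0,"grip":-1}
  ]
}}

```text
time: 19.0
position: [649.9, -56.4, 85.9]
eef_rot: [0.018, 0.957, -0.005, 0.289]
wrist_force: [-0.6, 0.5, -0.4]
finger_gap: 20.0
grip_force: 59.4
```

Emit:
{"fn": "play_rows", "kwargs": {
  "plan": [
    {"tx":0,"ty":0,"tz":-0.004,"ax":0,"ay":0,"az":0,"grip":-1},
    {"tx":0,"ty":0,"tz":0,"ax":0,"ay":0,"az":0,"grip":-1}
  ]
}}

```text
time: 19.2
position: [650.4, -56.4, 86.0]
eef_rot: [0.018, 0.957, -0.005, 0.29]
wrist_force: [-3.4, 2.0, 5.8]
finger_gap: 20.0
grip_force: 59.8
```

C is down: contact was felt. Release, retreat and move above the post with the fingers about 50 mm apart.

Emit:
{"fn": "play_rows", "kwargs": {
  "plan": [
    {"tx":0,"ty":0,"tz":0,"ax":0,"ay":0,"az":0,"grip":-0.4},
    {"tx":0,"ty":0,"tz":0,"ax":0,"ay":0,"az":0,"grip":-0.2},
    {"tx":0,"ty":0,"tz":0,"ax":0,"ay":0,"az":0,"grip":-0.2},
    {"tx":0,"ty":0,"tz":0,"ax":0,"ay":0,"az":0,"grip":-0.2},
    {"tx":-0.15,"ty":0,"tz":0,"ax":0,"ay":0,"az":0,"grip":-0.2},
    {"tx":-0.205,"ty":0,"tz":0.1,"ax":0,"ay":0,"az":0,"grip":-0.2},
    {"tx":0,"ty":-0.12,"tz":0.1,"ax":0,"ay":0,"az":0,"grip":0.2},
    {"tx":0,"ty":-0.115,"tz":0,"ax":0,"ay":0,"az":0,"grip":0.2},
    {"tx":0,"ty":0,"tz":0,"ax":0,"ay":0,"az":0,"grip":0.2},
    {"tx":0,"ty":0,"tz":0,"ax":0,"ay":0,"az":0,"grip":0.2}
  ]
}}

```text
time: 20.2
position: [578.5, -103.7, 124.8]
eef_rot: [0.018, 0.957, -0.005, 0.289]
wrist_force: [0.3, 0.1, 0.9]
finger_gap: 51.2
grip_force: 0.0
```

Run:
```python
from h import *
st();im=camera('wrist');t=camera('top');cv2.imwrite('pics/w13.png',im);cv2.imwrite('pics/t13.png',t)
cv2.imwrite('pics/m13.png',np.hstack([cv2.resize(im,(400,300)),cv2.resize(t[130:242,190:340],(400,300),interpolation=cv2.INTER_CUBIC)]))
```

```text
t 20.2 p [ 578.5 -103.7  124.8] y [0.038 0.999 0.002] z [ 0.552 -0.019 -0.833] q [-0.53  0.05  2.12  0.56  0.51 -2.49] F [0.3 0.1 0.9] gap 51.2 0.0
```

View pics/m13.png

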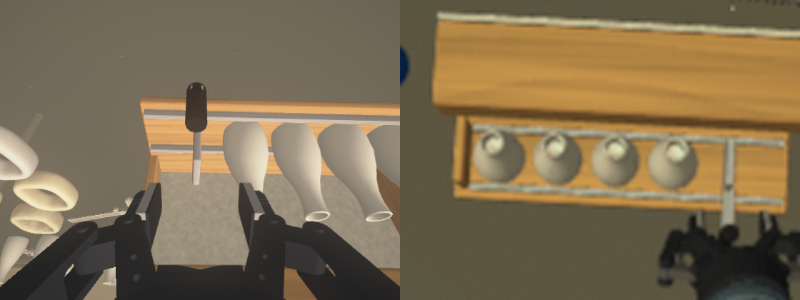

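All four bottles stand in line between the rails. The post is centred between the fingers at wrist-panel (196,110), top end about (196,125). Compute where it is, then descend.

Run:
```python
from h import *
im=cv2.imread('pics/w13.png');h=cv2.cvtColor(im,cv2.COLOR_BGR2HSV)
m=(h[...,2]<75).astype(np.uint8);m[:105]=0;m[200:]=0;m[:,:240]=0;m[:,310:]=0
n,l,s,c=cv2.connectedComponentsWithStats(m);i=1+s[1:,4].argmax();print(s[i],c[i])
x,y,w,hh,_=s[i];u=c[i][0]
print(onz('wrist',[(u,y+hh-w/2*.85)],70),onz('wrist',[(u,y)],24));st()
```

```text
[ 260  115   30   60 1407] [274.5010661  144.45557925]
[[ 558.39581807 -103.23941474]] [[ 561.37753683 -103.70068782]]
t 20.3 p [ 578.3 -102.5  124.2] y [0.036 0.999 0.002] z [ 0.552 -0.018 -0.834] q [-0.52  0.05  2.12  0.56  0.51 -2.49] F [-0.4  0.  -0.2] gap 51.3 0.0
```

Emit:
{"fn": "play_rows", "kwargs": {
  "plan": [
    {"tx":0,"ty":0,"tz":-0.15,"ax":0,"ay":0,"az":0,"grip":0.2},
    {"tx":0,"ty":0,"tz":-0.15,"ax":0,"ay":0,"az":0,"grip":0.2},
    {"tx":0,"ty":0,"tz":-0.11,"ax":0,"ay":0,"az":0,"grip":0.2},
    {"tx":0,"ty":0,"tz":0,"ax":0,"ay":0,"az":0,"grip":0.2},
    {"tx":0,"ty":0.03,"tz":0,"ax":0,"ay":0,"az":0,"grip":0.2},
    {"tx":0,"ty":0.02,"tz":0,"ax":0,"ay":0,"az":0,"grip":0.2},
    {"tx":0,"ty":0,"tz":0,"ax":0,"ay":0,"az":0,"grip":0.2}
  ]
}}

```text
time: 21.0
position: [579.5, -92.7, 44.4]
eef_rot: [0.017, 0.957, -0.005, 0.29]
wrist_force: [-0.3, 0.6, -0.1]
finger_gap: 51.2
grip_force: 0.0
```

Emit:
{"fn": "play_rows", "kwargs": {
  "plan": [
    {"tx":0.001,"ty":0.01,"tz":0,"ax":0,"ay":0,"az":0,"grip":0.2},
    {"tx":0.001,"ty":0.01,"tz":0,"ax":0,"ay":0,"az":0,"grip":0.2},
    {"tx":0.001,"ty":0.01,"tz":0,"ax":0,"ay":0,"az":0,"grip":0.2},
    {"tx":0.001,"ty":0.01,"tz":0,"ax":0,"ay":0,"az":0,"grip":0.2},
    {"tx":0.001,"ty":0.01,"tz":0,"ax":0,"ay":0,"az":0,"grip":0.2}
  ]
}}

```text
time: 21.5
position: [580.0, -83.5, 43.2]
eef_rot: [0.018, 0.957, -0.005, 0.289]
wrist_force: [0.2, -1.4, 0.4]
finger_gap: 51.0
grip_force: 0.6
```

Emit:
{"fn": "play_rows", "kwargs": {
  "plan": [
    {"tx":0.001,"ty":0.01,"tz":0,"ax":0,"ay":0,"az":0,"grip":0.2},
    {"tx":0.001,"ty":0.01,"tz":0,"ax":0,"ay":0,"az":0,"grip":0.2},
    {"tx":0.001,"ty":0.01,"tz":0,"ax":0,"ay":0,"az":0,"grip":0.2},
    {"tx":0.001,"ty":0.01,"tz":0,"ax":0,"ay":0,"az":0,"grip":0.2},
    {"tx":0.001,"ty":0.01,"tz":0,"ax":0,"ay":0,"az":0,"grip":0.2},
    {"tx":0.001,"ty":0.01,"tz":0,"ax":0,"ay":0,"az":0,"grip":0.2},
    {"tx":0.001,"ty":0.01,"tz":0,"ax":0,"ay":0,"az":0,"grip":0.2},
    {"tx":0.001,"ty":0.01,"tz":0,"ax":0,"ay":0,"az":0,"grip":0.2},
    {"tx":0.001,"ty":0.01,"tz":0,"ax":0,"ay":0,"az":0,"grip":0.2}
  ]
}}

```text
time: 22.4
position: [581.3, -65.0, 42.8]
eef_rot: [0.018, 0.957, -0.005, 0.289]
wrist_force: [-1.3, -1.4, 0.1]
finger_gap: 51.4
grip_force: 0.6
```

Emit:
{"fn": "play_rows", "kwargs": {
  "plan": [
    {"tx":0.001,"ty":0.0075,"tz":0,"ax":0,"ay":0,"az":0,"grip":0.2},
    {"tx":0.001,"ty":0.0075,"tz":0,"ax":0,"ay":0,"az":0,"grip":0.2},
    {"tx":0,"ty":0.0075,"tz":0,"ax":0,"ay":0,"az":0,"grip":0.2},
    {"tx":0.001,"ty":0.0075,"tz":0,"ax":0,"ay":0,"az":0,"grip":0.2},
    {"tx":0,"ty":0.0075,"tz":0,"ax":0,"ay":0,"az":0,"grip":0.2},
    {"tx":0.001,"ty":0.0075,"tz":0,"ax":0,"ay":0,"az":0,"grip":0.2}
  ]
}}

```text
time: 23.0
position: [582.3, -56.2, 42.8]
eef_rot: [0.018, 0.957, -0.005, 0.289]
wrist_force: [-1.5, -2.7, -0.3]
finger_gap: 51.5
grip_force: 1.1
```

Run:
```python
from h import *
st();t=camera('top');cv2.imwrite('pics/t14.png',t)
print([lip(t,*a,th=150) for a in((225,183,118),(248,184,115),(271,185,115),(292,187,116))])
```

```text
t 23.0 p [582.3 -56.2  42.8] y [0.036 0.999 0.001] z [ 0.553 -0.019 -0.833] q [-0.41  0.23  2.15  0.79  0.29 -2.66] F [-1.5 -2.7 -0.3] gap 51.5 1.1
[(array([225.3, 183.1]), array([653.9, 110.8])), (array([248.2, 184.3]), array([650.1,  55.2])), (array([270.9, 185.1]), array([ 6.466e+02, -1.000e-01])), (array([290.2, 186.1]), array([642.7, -47.2]))]
```

C has closed up to B, and about 13 mm remain. Continue gently.

Emit:
{"fn": "play_rows", "kwargs": {
  "plan": [
    {"tx":0.001,"ty":0.0075,"tz":0,"ax":0,"ay":0,"az":0,"grip":0.2},
    {"tx":0,"ty":0.0075,"tz":0,"ax":0,"ay":0,"az":0,"grip":0.2},
    {"tx":0.001,"ty":0.0075,"tz":0,"ax":0,"ay":0,"az":0,"grip":0.2},
    {"tx":0,"ty":0.0075,"tz":0,"ax":0,"ay":0,"az":0,"grip":0.2},
    {"tx":0.001,"ty":0.0075,"tz":0,"ax":0,"ay":0,"az":0,"grip":0.2}
  ]
}}

```text
time: 23.55
position: [582.9, -48.7, 42.9]
eef_rot: [0.018, 0.957, -0.005, 0.289]
wrist_force: [-1.7, -1.9, -0.1]
finger_gap: 51.3
grip_force: 1.1
```

Emit:
{"fn": "play_rows", "kwargs": {
  "plan": [
    {"tx":0,"ty":0.005,"tz":0,"ax":0,"ay":0,"az":0,"grip":0.2},
    {"tx":0.001,"ty":0.005,"tz":0,"ax":0,"ay":0,"az":0,"grip":0.2},
    {"tx":0,"ty":0.005,"tz":0,"ax":0,"ay":0,"az":0,"grip":0.2}
  ]
}}

```text
time: 23.85
position: [583.1, -45.8, 42.9]
eef_rot: [0.018, 0.957, -0.005, 0.289]
wrist_force: [-0.7, -3.0, -2.2]
finger_gap: 51.0
grip_force: 1.4
```

Run:
```python
from h import *
st();t=camera('top');cv2.imwrite('pics/t15.png',t)
print([lip(t,*a,th=150) for a in((225,183,118),(246,184,115),(266,185,115),(286,186,116))])
```

```text
t 23.85 p [583.1 -45.8  42.9] y [0.037 0.999 0.001] z [ 0.553 -0.019 -0.833] q [-0.39  0.23  2.15  0.77  0.28 -2.62] F [-0.7 -3.  -2.2] gap 51.0 1.4
[(array([225.4, 183.1]), array([653.9, 110.8])), (array([247., 184.]), array([650.7,  58.3])), (array([266.4, 185.1]), array([646.9,  10.8])), (array([285.8, 185.8]), array([643.7, -36.6]))]
```

Emit:
{"fn": "play_rows", "kwargs": {
  "plan": [
    {"tx":0,"ty":0.005,"tz":0,"ax":0,"ay":0,"az":0,"grip":0.2},
    {"tx":0.001,"ty":0.005,"tz":0,"ax":0,"ay":0,"az":0,"grip":0.2}
  ]
}}

```text
time: 24.1
position: [583.3, -43.8, 42.9]
eef_rot: [0.018, 0.957, -0.005, 0.289]
wrist_force: [-2.0, -2.7, -0.5]
finger_gap: 51.4
grip_force: 1.4
```

Emit:
{"fn": "play_rows", "kwargs": {
  "plan": [
    {"tx":0,"ty":0.004,"tz":0,"ax":0,"ay":0,"az":0,"grip":0.2},
    {"tx":0,"ty":0.004,"tz":0,"ax":0,"ay":0,"az":0,"grip":0.2}
  ]
}}

```text
time: 24.3
position: [583.4, -42.1, 42.9]
eef_rot: [0.018, 0.957, -0.005, 0.289]
wrist_force: [0.0, -2.8, -2.9]
finger_gap: 51.1
grip_force: 1.4
```

Emit:
{"fn": "play_rows", "kwargs": {
  "plan": [
    {"tx":0,"ty":0.003,"tz":0,"ax":0,"ay":0,"az":0,"grip":0.2},
    {"tx":0,"ty":0.003,"tz":0,"ax":0,"ay":0,"az":0,"grip":0.2}
  ]
}}

```text
time: 24.5
position: [583.4, -41.0, 43.0]
eef_rot: [0.018, 0.957, -0.005, 0.289]
wrist_force: [-0.0, -3.4, -1.7]
finger_gap: 51.0
grip_force: 1.4
```

Emit:
{"fn": "play_rows", "kwargs": {
  "plan": [
    {"tx":0,"ty":0.004,"tz":0,"ax":0,"ay":0,"az":0,"grip":0.2},
    {"tx":0,"ty":0.001,"tz":0,"ax":0,"ay":0,"az":0,"grip":0.2}
  ]
}}

```text
time: 24.7
position: [583.5, -40.1, 43.0]
eef_rot: [0.018, 0.957, -0.005, 0.289]
wrist_force: [0.9, -3.8, -3.1]
finger_gap: 51.1
grip_force: 1.7
```

Emit:
{"fn": "play_rows", "kwargs": {
  "plan": [
    {"tx":0,"ty":0.003,"tz":0,"ax":0,"ay":0,"az":0,"grip":0.2},
    {"tx":0,"ty":0.001,"tz":0,"ax":0,"ay":0,"az":0,"grip":0.2}
  ]
}}

```text
time: 24.9
position: [583.5, -39.3, 43.1]
eef_rot: [0.018, 0.957, -0.005, 0.289]
wrist_force: [1.1, -3.6, -2.7]
finger_gap: 51.7
grip_force: 1.7
```

Run:
```python
from h import *
st();t=camera('top');cv2.imwrite('pics/t16.png',t)
print([lip(t,*a,th=150) for a in((225,183,118),(244,184,115),(264,185,115),(284,186,116))])
```

```text
t 24.9 p [583.5 -39.3  43.1] y [0.037 0.999 0.001] z [ 0.553 -0.019 -0.833] q [-0.37  0.23  2.15  0.75  0.27 -2.59] F [ 1.1 -3.6 -2.7] gap 51.7 1.7
[(array([224.9, 183.4]), array([653.1, 111.9])), (array([244.4, 184. ]), array([651. ,  64.5])), (array([263.9, 185.1]), array([647.,  17.])), (array([283.6, 185.8]), array([643.9, -31.1]))]
```

All bottles now touch and D has begun to move. Push on by feel.

Emit:
{"fn": "play_rows", "kwargs": {
  "plan": [
    {"tx":0,"ty":0.003,"tz":0,"ax":0,"ay":0,"az":0,"grip":0.2},
    {"tx":0,"ty":0.001,"tz":0,"ax":0,"ay":0,"az":0,"grip":0.2}
  ]
}}

```text
time: 25.15
position: [583.5, -38.5, 43.1]
eef_rot: [0.018, 0.957, -0.005, 0.289]
wrist_force: [2.0, -3.6, -1.3]
finger_gap: 51.1
grip_force: 1.7
```

Emit:
{"fn": "play_rows", "kwargs": {
  "plan": [
    {"tx":0,"ty":0.003,"tz":0,"ax":0,"ay":0,"az":0,"grip":0.2},
    {"tx":0,"ty":0.001,"tz":0,"ax":0,"ay":0,"az":0,"grip":0.2}
  ]
}}

```text
time: 25.35
position: [583.6, -37.7, 43.2]
eef_rot: [0.018, 0.957, -0.005, 0.289]
wrist_force: [1.5, -4.0, 0.1]
finger_gap: 51.5
grip_force: 1.7
```

Run:
```python
from h import *
st();t=camera('top');cv2.imwrite('pics/t17.png',t)
print([lip(t,*a,th=150)[1] for a in((225,183,118),(244,184,115),(264,185,115),(284,186,116))])
```

```text
t 25.35 p [583.6 -37.7  43.2] y [0.036 0.999 0.001] z [ 0.553 -0.019 -0.833] q [-0.37  0.23  2.15  0.75  0.27 -2.58] F [ 1.5 -4.   0.1] gap 51.5 1.7
[array([653.3, 113.5]), array([650.7,  65.6]), array([646.8,  18.8]), array([643.7, -29.3])]
```

Emit:
{"fn": "play_rows", "kwargs": {
  "plan": [
    {"tx":0,"ty":0.004,"tz":0,"ax":0,"ay":0,"az":0,"grip":0.2},
    {"tx":0,"ty":0,"tz":0,"ax":0,"ay":0,"az":0,"grip":0.2}
  ]
}}

```text
time: 25.6
position: [583.5, -36.8, 43.1]
eef_rot: [0.018, 0.957, -0.005, 0.289]
wrist_force: [1.8, -3.0, -1.8]
finger_gap: 51.5
grip_force: 1.6
```

Emit:
{"fn": "play_rows", "kwargs": {
  "plan": [
    {"tx":0,"ty":0.004,"tz":0,"ax":0,"ay":0,"az":0,"grip":0.2},
    {"tx":0,"ty":0,"tz":0,"ax":0,"ay":0,"az":0,"grip":0.2}
  ]
}}

```text
time: 25.8
position: [583.5, -36.0, 43.1]
eef_rot: [0.018, 0.957, -0.005, 0.289]
wrist_force: [1.9, -3.4, -0.9]
finger_gap: 50.8
grip_force: 1.6
```

Emit:
{"fn": "play_rows", "kwargs": {
  "plan": [
    {"tx":0,"ty":0.003,"tz":0,"ax":0,"ay":0,"az":0,"grip":0.2},
    {"tx":0,"ty":0,"tz":0,"ax":0,"ay":0,"az":0,"grip":0.2}
  ]
}}

```text
time: 26.0
position: [583.6, -35.5, 43.2]
eef_rot: [0.018, 0.957, -0.005, 0.289]
wrist_force: [2.7, -3.3, -0.1]
finger_gap: 51.3
grip_force: 1.9
```

Emit:
{"fn": "play_rows", "kwargs": {
  "plan": [
    {"tx":0,"ty":0.004,"tz":0,"ax":0,"ay":0,"az":0,"grip":0.2},
    {"tx":0,"ty":0,"tz":0,"ax":0,"ay":0,"az":0,"grip":0.2}
  ]
}}

```text
time: 26.2
position: [583.6, -35.3, 43.1]
eef_rot: [0.018, 0.957, -0.005, 0.289]
wrist_force: [2.3, -7.0, -0.7]
finger_gap: 51.1
grip_force: 3.2
```

Emit:
{"fn": "play_rows", "kwargs": {
  "plan": [
    {"tx":0,"ty":0.003,"tz":0,"ax":0,"ay":0,"az":0,"grip":0.2},
    {"tx":0,"ty":0,"tz":0,"ax":0,"ay":0,"az":0,"grip":0.2}
  ]
}}

```text
time: 26.4
position: [583.6, -35.2, 43.1]
eef_rot: [0.018, 0.957, -0.006, 0.289]
wrist_force: [2.5, -8.6, -1.6]
finger_gap: 51.5
grip_force: 4.2
```

Run:
```python
from h import *
st();t=camera('top');cv2.imwrite('pics/t18.png',t)
print([lip(t,*a,th=150)[1] for a in((223,183,118),(243,184,115),(262,185,115),(282,186,116))])
```

```text
t 26.4 p [583.6 -35.2  43.1] y [ 0.038  0.999 -0.   ] z [ 0.553 -0.021 -0.833] q [-0.36  0.23  2.16  0.74  0.26 -2.57] F [ 2.5 -8.6 -1.6] gap 51.5 4.2
[array([653.9, 115.7]), array([651. ,  67.5]), array([647.3,  20.8]), array([644.4, -26.6])]
```

The row is snug: the push stopped and the force rose to 8.6 N. Back off, lift clear, then check.

Emit:
{"fn": "play_rows", "kwargs": {
  "plan": [
    {"tx":0,"ty":-0.04,"tz":0,"ax":0,"ay":0,"az":0,"grip":0.2},
    {"tx":0,"ty":-0.04,"tz":0,"ax":0,"ay":0,"az":0,"grip":0.2},
    {"tx":0,"ty":0,"tz":0,"ax":0,"ay":0,"az":0,"grip":0.2},
    {"tx":-0.02,"ty":0,"tz":0.15,"ax":0,"ay":0,"az":0,"grip":0.2},
    {"tx":-0.1,"ty":0,"tz":0.2,"ax":0,"ay":0,"az":0,"grip":0.2},
    {"tx":-0.2,"ty":-0.1,"tz":0.15,"ax":0,"ay":0,"az":0,"grip":0.2},
    {"tx":-0.15,"ty":-0.2,"tz":0.1,"ax":0,"ay":0,"az":0,"grip":0.2},
    {"tx":0,"ty":-0.2,"tz":0,"ax":0,"ay":0,"az":0,"grip":0.2},
    {"tx":0,"ty":0,"tz":0,"ax":0,"ay":0,"az":0,"grip":0.2}
  ]
}}

```text
time: 27.35
position: [494.7, -150.2, 161.9]
eef_rot: [0.02, 0.957, -0.007, 0.291]
wrist_force: [0.2, -0.1, -0.1]
finger_gap: 51.1
grip_force: 0.0
```

Run:
```python
from h import *
st();t=camera('top');cv2.imwrite('pics/t19.png',t)
print([lip(t,*a,th=150)[1] for a in((223,183,118),(243,184,115),(262,185,115),(282,186,116))])
t0=cv2.imread('pics/top0.png')
# black post in both
for im,r in((t0,(300,325)),(t,(280,325))):
    g=im[205:226,r[0]:r[1]].max(2);ys,xs=np.where(g<45);c=(xs.mean()+r[0],ys.mean()+205);print('post',c,len(xs),onz('top',[c],60))
# bystanders: egg and tree centroid
for nm,(a,b,c,d),f in(('egg',(240,290,300,350),lambda g:g[...,2]>150),('tree',(258,285,150,180),lambda g:g.max(2)<40)):
    for im in(t0,t):
        ys,xs=np.where(f(im[a:b,c:d]));print(nm,xs.mean()+c,ys.mean()+a,len(xs))
```

```text
t 27.35 p [ 494.7 -150.2  161.9] y [ 0.042  0.999 -0.003] z [ 0.556 -0.025 -0.831] q [-0.77 -0.2   2.26  0.6   0.71 -2.68] F [ 0.2 -0.1 -0.1] gap 51.1 0.0
[array([653.6, 115.7]), array([651. ,  67.3]), array([647.4,  20.9]), array([644.5, -26.8])]
post (np.float64(312.8809523809524), np.float64(217.4047619047619)) 42 [[ 570.37576512 -104.48112071]]
post (np.float64(291.6216216216216), np.float64(216.43243243243242)) 37 [[574.2344154  -50.64402754]]
egg 321.4455852156058 263.517453798768 487
egg 319.74 269.62 50
tree 163.69811320754718 271.0188679245283 106
tree 163.69811320754718 271.0188679245283 106
```

```bash
python3 -c "
from bench import workorder
print(workorder.hand_in())"
```

```text
the job is handed in; nothing more can be done
None
```

The job is handed in, with no verdict returned: all four bottles stand in line in the rack, and I slid the end plate in by its post until the push stopped at about 9 N; the tree is unmoved, but the arm hid the egg in the last picture, so I couldn't confirm its position.

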